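# Set the hold-down stop screw of a glazing-bar jig to a setting block

### The job

Set the jig's stop screw to the wooden setting block that lies beneath it: take the square driver from its stand, seat it in the screw and turn the screw down until the rubber tip bears lightly on the block, so that the block just drags when you slide it a centimetre or two along the fence (a pull of about 8 N), and never jam it tight. Leave the block beneath the tip, held just so, and leave the driver standing in the screw so that I can hold it while I tighten the lock nut; do not shift the mallet or the tin.

Things in the scene. Friction and masses are not known exactly. Their poses are not given: they have to be found in the camera images.
- screw: Stop screw, upright in the bracket: square steel head 28 mm wide, 24 mm high. Origin: middle of the head's top, the mouth of its square socket (11 mm wide, 16 mm deep, sides along x and y). Clockwise from above lowers it 6 mm a turn; it stays where left. Origin to end of rubber tip (31 mm across, springy, about 0.09 mm per N): 70 mm new, worn by 0 to 1.5 mm, unknown. Starts 0.7 to 3 mm clear of the block.
- block_mid (a point): Centre of the setting block (half-way up, mid-length). Planed brown hardwood bar 44 mm (x) by 230 mm (y) by 30 mm high, about 0.22 kg, lying flat on the jig's base with its -y part beneath the screw's tip. Take it by its free +y part, 60 mm from this point, across x. Friction about 0.6 on the base, 0.9 under the rubber tip. Pull to slide it: 1 to 2 N when free; 7 to 9 N when rightly set.
- block: The same setting block; origin in the middle of its underside, axes as for block_mid.
- driver_grip (a point): Centre of the driver's pale wooden handle (half-way up; handle 32 mm along x, 24 mm across y, 78 mm high, flat sides). The driver is 140 mm long, 0.18 kg, and stands upright, shank down. Its x and y are also the sides of the square shank. It stands by itself in the screw's socket, where it has about 0.2 rad of free turn.
- driver_tip (a point): Lower end of the driver's square steel shank (10 mm wide, 55 mm long, brass collar above), 101 mm below driver_grip, on the driver's axis.
- stand: Driver stand: dark wooden block 80 by 80 mm, 65 mm high, with an 18 mm hole down through its middle in which the driver's shank hangs by its collar. Origin: centre of the underside.
- jig: Glazing-bar jig, fixed to the bench: pale plywood base 260 mm (x) by 320 mm (y), 18 mm thick. Origin: centre of its underside. Screw axis at x 0, y -45 mm. Aluminium fence along y, 24 mm high, x 26 to 46 mm, y -110 to 20 mm. Behind it a grey bracket whose arm (top 84 mm over the bench, 44 mm wide) reaches forward to the screw.
- mallet: Wooden mallet lying by: head 75 x 125 x 95 mm, handle 200 mm toward its -x. Origin: under the head's centre. Leave alone.
- tin: Round metal tin, 84 mm across, 85 mm high. Origin: centre of the underside. Leave alone.

How it is judged:
On the way, in this order (a step that is already met when the one before it is completed fails the run):
1. the driver is seated upright in the screw's socket (horizontal distance between driver_tip and screw below 0.004 m and z of driver_tip in the frame of screw below -0.008 m and angle between driver_tip's own z axis and vertical below 0.15 rad), for 0.2 s.
2. the block is slid along while the tip bears lightly on it (force of tip on block between 1.5 and 10 N) (contact force between screw and block between 1.5 and 10 N and linear speed of block above 0.004 m/s), for 0.2 s.
At the end, for the whole second after the job is handed in: the block lies flat and still beneath the screw's rubber tip, the tip bears on it with 2.5 to 6.5 N, and the driver stands upright in the screw, its shank at least 8 mm down the socket (all of step 1 and contact force between screw and block between 2.5 and 6.5 N and y of screw in the frame of block_mid between -0.105 and 0.105 m and angle between block_mid's own z axis and vertical below 0.05 rad and linear speed of block below 0.005 m/s); the robot touches nothing.
It fails at once if the block is jammed: the tip presses on it with over 25 N (contact force between screw and block above 25 N).
It fails at once if the mallet or the tin is moved by over 15 mm (distance of any of mallet, tin from where it was at the start of the episode above 0.015 m).
It also fails if it takes over 72 s, if anything falls off the work surface, if the arm or the gripper's body presses on something with over 40 N, if the wrist force passes 120 N, or if a joint passes its speed limit or range.

### The arm

A 6-joint arm with a two-finger parallel gripper is mounted at the origin on the work surface. World frame = base frame: x ahead of the robot, y to its left, z up, the work surface at z = 0. Lengths are in m, angles in rad, forces in N, time in s.
With the tool pointing down it reaches from about 0.35 to 0.775 m from the base axis. Payload 5.5 kg.
Tool frame: the origin (TCP) lies at the very end of the fingers, on their centre line; the grasp point (between the pads) lies 19 mm behind it; z points along the fingers, y is the direction in which the jaws open and shut (so a half turn about z gives the same grasp; the last joint's range is limited). The gripper opens to 85 mm and grips with 20 to 120 N. Pads are 22 mm wide; open, the fingers measure 114 mm over their backs; the gripper's body (76 mm by 85 mm) begins 54 mm behind the grasp point. The pads swing forward as they close: fully open they stand 13 mm farther back than shut.
Start: joints at [0.982, 0.313, 0.046, 1.304, 0, 1.431], TCP at [0.25, 0.518, 0.209] pointing down, gripper open.
Joint ranges: [-2.76, 2.76], [-0.86, 1.69], [-1.03, 1.26], [-2.2, 2.34], [-1.47, 1.5], [-3.14, 3.14]. Speed limits (rad/s): [2.57, 2.57, 3.14, 3.14, 3.14, 3.14].

### API

Orientations are given as a unit quaternion [w, x, y, z].
In Python, from workcell import get_state, read_camera, hand_in, find_in, silhouettes gives the robot as it stands. The module is installed in compiled form; this text tells all that it offers.
- The arm moves only by the tool send_rows, never from a script. Its argument "deltas" is a list that holds one entry, the list of rows, each a list of 6 numbers: the shift along the world's x, y, z in cm, then the turn, a rotation vector about the world's x, y, z in degrees. In form: [[[dx, dy, dz, wx, wy, wz], ...]]. A call has 1 to 12 rows; each row is the pose to reach, as a shift and turn from the pose commanded when the call began; what a row does not reach only later rows make up. A row lasts 1/10 s, in which the tool goes at most 50 mm and 8.59 degrees, less where a joint would pass 70% of its speed; a pose out of reach is approached as far as the arm can. A call with a gripper value outside its range is refused whole. "jaw" is the opening, from -1 (shut) to 1 (fully open), so that 0 is half open, set as the call begins (left out, the last holds). The fingers move at their own pace and stop on an object; "force" is the grip in N (left out, the last holds). Time passes only in rows, so rows that repeat a pose let the fingers close. It gives the time, the measured TCP pose, the force and the opening at its end, in the units of the state.
- get_state(): the state, without advancing time (a new reading comes with each control period).
- read_camera(name): name is "side" or "top" or "wrist"; returns a dict with "img" (384x512x3 uint8, red, green, blue), "z_map" (384x512 float32, m along the optical axis (not along the pixel's ray), 0 where there is no reading), "vfov" (degrees; the focal length in pixels is half the picture's height over the tangent of half this angle, whatever the lens; pixels are square), "cx", "cy" (the principal point, pixels), "k1" (the pictures are not rectified: a ray, as slopes to the right and down, at radius r is drawn at 1 + k1 r^2 times it, then the intrinsics apply), "R" (3x3) and "t" (3): a world point X has camera coordinates R X + t; the wrist camera has in their place "hand_eye" (4x4, takes a point from camera to tool coordinates, whose origin is the TCP and whose axes are the flange's). Camera axes: x right, y down, z forward; pixel columns grow to the right and rows downward; lengths in m; the calibration is good to about 2 mm. A picture is of the moment at which its call begins: read the wrist's pose just before it.
- hand_in(): hands the job in, once; it reports no verdict.
Trained networks look in a picture, given as the dict that the camera call returned (one of the last four; its "shot" number tells which), for a name from the list of things; names that differ only in an ending like _2 or _b are one class to them, and where a whole thing is asked for, a point or a joint stands for the part that bears it (a point fixed in the world has none). Each returns a list of dicts, best first, with "conf" (0 to 1); they miss things now and then, are a little off and sometimes report something else, mostly with a low value. They report only what shows in the picture. A call takes as long as a camera call.
- find_in(picture, thing): "box" ([centre column, centre row, width, height] in pixels, round what is visible of it).
- silhouettes(picture, thing): "mask" (384x512 bool, what is visible of it) and "box" ([centre column, centre row, width, height] in pixels, round what is visible of it).
The state is a dict: "clock": time; "joint_pos": joint angles; "qvel": joint speeds; "tau": joint torques, N m; "tcp_pos": TCP position; "orientation": TCP orientation; "wrist_force": force on the tool from outside, world axes, zero at the start; "ft_torque": the same for the moment, N m; "finger_gap": finger opening in m.
Only numpy, scipy, OpenCV 4.12 (cv2) and the standard library are available. Lean on these libraries where they do the work, as an engineer would, in place of code of your own. Each camera call takes 0.05 s, during which the arm holds its last target.

## Working session

There is one attempt and no reset: what is moved stays moved. The work goes in short steps, Python scripts to look and compute and a tool call to move; the robot and the scene stay as the last step left them, time stands still between calls to the robot, and variables do not carry over. Pictures are saved under pics/ and viewed, and the job is handed in when it is done.

Besides the shell and the picture viewer there is one more tool, called after ">>>" in YAML: its name, and indented under it one key for each argument. send_rows: Moves the arm, as the interface text tells. Its arguments: {"type":"object","properties":{"deltas":{"type":"array","items":{"type":"array","items":{"type":"array","items":{"type":"number"}}}},"jaw":{"type":"number"},"force":{"type":"number"}},"required":["deltas"]}

```bash
mkdir -p pics; cat > h.py <<'E'
import numpy as np, cv2, os
from workcell import get_state, read_camera, hand_in, find_in, silhouettes
from scipy.spatial.transform import Rotation as Ro
def intr(p):
    H=p['img'].shape[0]; f=H/2/np.tan(np.radians(p['vfov'])/2)
    return f,p['cx'],p['cy'],p['k1']
def ext(p,s=None):
    if 'R' in p: return np.array(p['R']),np.array(p['t'])
    q=s['orientation']; Rt=Ro.from_quat([q[1],q[2],q[3],q[0]]).as_matrix()
    T=np.eye(4);T[:3,:3]=Rt;T[:3,3]=s['tcp_pos']; T=T@np.array(p['hand_eye'])
    R=T[:3,:3].T; return R,-R@T[:3,3]
def rays(p,u,v):
    f,cx,cy,k=intr(p); xd=(np.asarray(u,float)-cx)/f; yd=(np.asarray(v,float)-cy)/f
    x,y=xd.copy(),yd.copy()
    for _ in range(30):
        r=1+k*(x*x+y*y); x,y=xd/r,yd/r
    return np.stack([x,y,np.ones_like(x)],-1)
def cloud(p,s=None):
    R,t=ext(p,s); v,u=np.mgrid[:384,:512]; d=rays(p,u,v)*p['z_map'][...,None]
    return (d-t)@R   # world
def proj(p,X,s=None):
    R,t=ext(p,s); f,cx,cy,k=intr(p); c=np.asarray(X)@R.T+t
    a=c[...,:2]/c[...,2:]; r=1+k*(a**2).sum(-1,keepdims=True); return a*r*f+[cx,cy]
def onplane(p,u,v,z,s=None):
    R,t=ext(p,s); d=rays(p,u,v)@R; o=-R.T@t; return o+d*((z-o[2])/d[...,2])[...,None]
def save(p,n): cv2.imwrite('pics/'+n,cv2.cvtColor(p['img'],cv2.COLOR_RGB2BGR))
E
python3 - <<'E'
from h import *
s=get_state(); print(s)
for n in ['top','side','wrist']:
    s=get_state();p=read_camera(n); save(p,n+'0.png'); W=cloud(p,s)
    print(n,p['vfov'],p['cx'],p['cy'],p['k1'],p.get('R'),p.get('t'),p.get('hand_eye'))
    for th in ['screw','block','driver_grip','stand','jig','mallet','tin']:
        for r in silhouettes(p,th)[:2]:
            m=r['mask']&(p['z_map']>0)
            q=W[m]; 
            print(th,round(r['conf'],2),np.round(r['box'],0),m.sum(), np.round(np.percentile(q,[3,50,97],axis=0),3).tolist() if len(q) else '')
E
```

```text
{'clock': 0.0, 'joint_pos': array([ 9.82416983e-01,  3.14033233e-01,  4.49878909e-02,  1.30357012e+00,
       -1.24478605e-05,  1.43117641e+00]), 'qvel': array([ 0.00183319,  0.00104128,  0.00087018,  0.00101113,  0.00079163,
       -0.00040785]), 'tau': array([ 1.26066301e-03, -4.80628288e+01,  2.98533583e+01,  1.93075184e-02,
        3.32000786e-05, -1.71234877e-06]), 'tcp_pos': array([0.24918559, 0.51760682, 0.20789385]), 'orientation': array([-3.18003703e-04,  2.22501570e-01,  9.74931907e-01, -8.52190070e-04]), 'wrist_force': array([ 0.02738542,  0.06326956, -0.39104664]), 'ft_torque': array([-0.00511813, -0.01170412,  0.0299771 ]), 'finger_gap': 0.085249269940148}
top 57.38625478407907 256.9653002907881 194.94360587471914 0.020649708695423853 [[-0.00863615 -0.99995728 -0.0032932 ]
 [-0.99693049  0.00886619 -0.07778813]
 [ 0.077814    0.0026113  -0.99696447]] [0.05071074 0.55747805 0.91202567] None
screw 0.58 [300. 204.  12.  12.] 137 [[0.521, -0.071, 0.1], [0.535, -0.057, 0.118], [0.547, -0.043, 0.122]]
block 0.96 [276. 200.  87.  30.] 1233 [[0.513, -0.109, 0.045], [0.548, 0.02,
[... 1572 characters left out ...]
0.556, 0.516, 0.095]]
tin 0.74 [340. 256.  33.  40.] 1108 [[0.634, -0.287, 0.009], [0.657, -0.265, 0.07], [0.703, -0.219, 0.088]]
wrist 69.08674383780945 254.690947128756 193.41825017506468 -0.03569270146738937 None None [[ 6.88742099e-05 -9.50921051e-01 -3.09433595e-01  8.04741879e-02]
 [ 9.99999114e-01 -3.45817648e-04  1.28531432e-03 -1.27734704e-03]
 [-1.32924004e-03 -3.09433409e-01  9.50920185e-01 -1.65842964e-01]
 [ 0.00000000e+00  0.00000000e+00  0.00000000e+00  1.00000000e+00]]
jig 0.58 [103. 368.  51.  29.] 994 [[0.236, 0.076, 0.006], [0.458, 0.121, 0.018], [0.492, 0.456, 0.295]]
mallet 0.61 [289. 276.  84. 148.] 4588 [[0.302, 0.409, 0.01], [0.439, 0.493, 0.059], [0.504, 0.53, 0.07]]
```

```bash
python3 - <<'E'
import cv2
a=cv2.imread('pics/top0.png')[120:300,200:440]; cv2.imwrite('pics/top0z.png',cv2.resize(a,None,fx=3.2,fy=3.2,interpolation=2))
a=cv2.imread('pics/side0.png')[170:340,190:380]; cv2.imwrite('pics/side0z.png',cv2.resize(a,None,fx=3.5,fy=3.5,interpolation=2))
E
```

```text
(no output)
```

View pics/top0z.png

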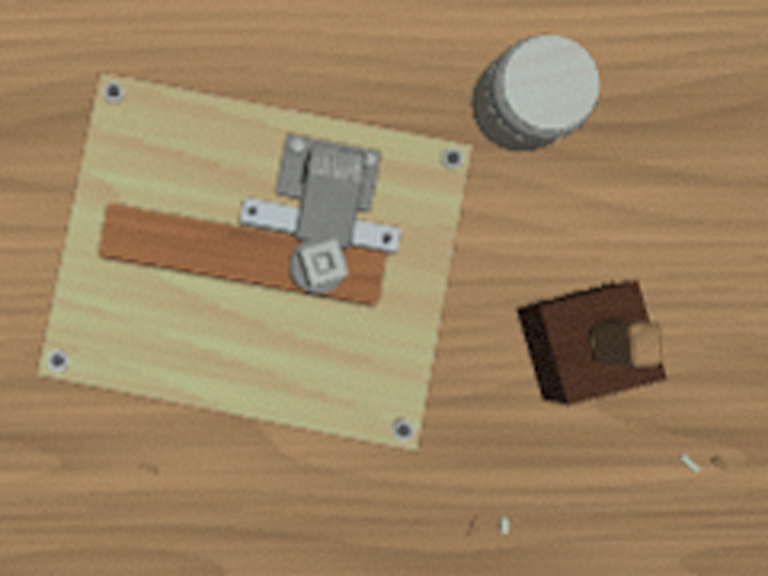

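View pics/side0z.png

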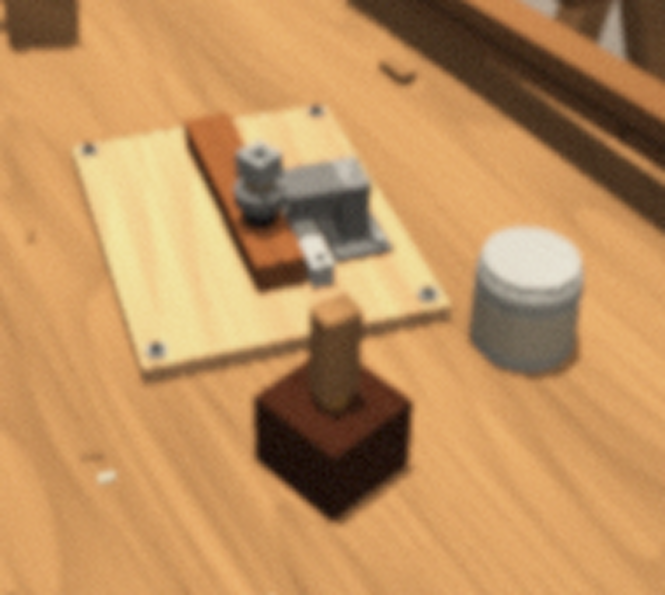

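Pictures show the jig (turned about −10°), screw head at top-image (300,204), and driver in its stand with the handle at (394,227); the tin and mallet are clear of the path. I'll move over the screw for a close view.

>>> send_rows:
  deltas:
    - [[28.6, -57.5, 1, 0, 0, 0], [28.6, -57.5, 1, 0, 0, 0], [28.6, -57.5, 1, 0, 0, 0], [28.6, -57.5, 1, 0, 0, 0], [28.6, -57.5, 1, 0, 0, 0], [28.6, -57.5, 1, 0, 0, 0], [28.6, -57.5, 1, 0, 0, 0], [28.6, -57.5, 1, 0, 0, 0], [28.6, -57.5, 1, 0, 0, 0], [28.6, -57.5, 1, 0, 0, 0], [28.6, -57.5, 1, 0, 0, 0], [28.6, -57.5, 1, 0, 0, 0]]

```text
clock: 2.4
tcp_pos: [0.5173, -0.0211, 0.2185]
orientation: [0.0, 0.223, 0.975, 0.0]
wrist_force: [0.7, 1.3, 0.2]
finger_gap: 0.0854
```

>>> send_rows:
  deltas:
    - [[0, 0, 0, 0, 0, 0], [0, 0, 0, 0, 0, 0], [0, 0, 0, 0, 0, 0]]

```text
clock: 2.7
tcp_pos: [0.5161, -0.0184, 0.2181]
orientation: [-0.0, 0.222, 0.975, 0.0]
wrist_force: [-0.6, -0.3, -0.5]
finger_gap: 0.0853
```

```bash
python3 - <<'E'
from h import *
s=get_state(); print(s)
p=read_camera('wrist'); save(p,'w1.png'); W=cloud(p,s); np.savez('w1.npz',W=W)
for th in ['screw','block','jig']:
    for r in silhouettes(p,th)[:2]:
        m=r['mask']&(p['z_map']>0); q=W[m]
        print(th,round(r['conf'],2),np.round(r['box'],0),m.sum(), np.round(np.percentile(q,[3,50,97],axis=0),4).tolist())
        if th!='jig':
          zt=np.percentile(q[:,2],98 if th=='screw' else 60)
          mm=m&(abs(W[...,2]-zt)<0.003)
          rc=cv2.minAreaRect(W[mm][:,:2].astype(np.float32)*1000); print(zt,mm.sum(),rc)
E
```

```text
{'clock': 2.7, 'joint_pos': array([-1.91387592e-01,  1.97404059e-01, -8.41757885e-02,  1.28999063e+00,
        3.83117872e-04,  2.56958713e-01]), 'qvel': array([ 0.02167899, -0.01113761, -0.00446218, -0.00223405, -0.00291664,
       -0.00363043]), 'tau': array([-9.07945521e-01, -4.08503580e+01,  3.00219512e+01, -8.35382869e-02,
       -3.50561750e-02,  1.63600344e-03]), 'tcp_pos': array([ 0.51608115, -0.01838164,  0.21805147]), 'orientation': array([-3.93146305e-04,  2.22300332e-01,  9.74978141e-01,  1.78767777e-04]), 'wrist_force': array([-0.63640624, -0.31760677, -0.45422626]), 'ft_torque': array([0.02232175, 0.03014374, 0.02087688]), 'finger_gap': 0.08527373529011721}
screw 0.88 [226. 215.  39.  38.] 916 [[0.516, -0.0745, 0.1008], [0.5309, -0.0591, 0.1192], [0.5452, -0.0445, 0.1208]]
0.12091606489163073 589 ((531.7584228515625, -60.50080108642578), (27.978788375854492, 28.508745193481445), 16.672183990478516)
block 0.86 [276. 183. 186.  82.] 6107 [[0.5068, -0.1094, 0.0238], [0.5415, 0.0169, 0.0486], [0.5765, 0.1045, 0.0501]]
0.04884930459025221 5211 ((543.4684448242188, -3.272857666015625), (229.3463592529297, 44.66881561279297), 79.35740661621094)
```

View pics/w1.png

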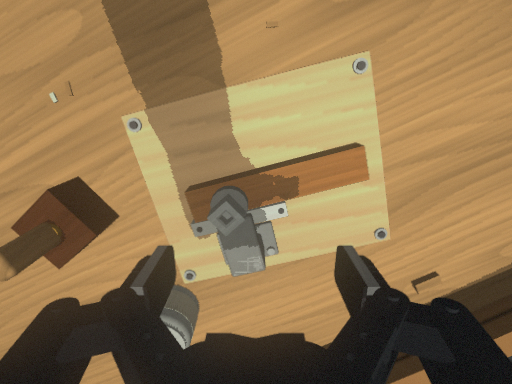

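Screw head is at wrist pixel (226,215): centre ≈ (0.532, −0.0605), top z ≈ 0.120, yaw ≈ 16.7°; block centre ≈ (0.5435, −0.003), yaw −10.6°. Next, over the driver, turning the jaws toward world x.

>>> send_rows:
  deltas:
    - [[-4.4, -26, 2.5, 0, 0, 115], [-4.4, -26, 2.5, 0, 0, 115], [-4.4, -26, 2.5, 0, 0, 115], [-4.4, -26, 2.5, 0, 0, 115], [-4.4, -26, 2.5, 0, 0, 115], [-4.4, -26, 2.5, 0, 0, 115], [-4.4, -26, 2.5, 0, 0, 115], [-4.4, -26, 2.5, 0, 0, 115], [-4.4, -26, 2.5, 0, 0, 115], [-4.4, -26, 2.5, 0, 0, 115], [-4.4, -26, 2.5, 0, 0, 115], [-4.4, -26, 2.5, 0, 0, 115]]

```text
clock: 4.1
tcp_pos: [0.473, -0.278, 0.2434]
orientation: [-0.0, -0.6, 0.8, -0.0]
wrist_force: [-0.6, -0.3, -0.0]
finger_gap: 0.0855
```

```bash
cat > drv.py <<'E'
from h import *
import sys
n=sys.argv[1]
s=get_state(); print(s['clock'],s['tcp_pos'],s['orientation'],s['joint_pos'],s['wrist_force'],s['ft_torque'])
p=read_camera('wrist'); save(p,n+'.png'); W=cloud(p,s)
for th in ['driver_grip','stand','screw']:
    for r in silhouettes(p,th)[:1]:
        m=r['mask']&(p['z_map']>0); q=W[m]
        print(th,round(r['conf'],2),np.round(r['box'],0),m.sum(), np.round(np.percentile(q,[3,50,97],axis=0),4).tolist())
        zt=np.percentile(q[:,2],90)
        mm=m&(abs(W[...,2]-zt)<0.004)
        print(zt,mm.sum(),cv2.minAreaRect(W[mm][:,:2].astype(np.float32)*1000))
E
python3 drv.py w2
```

```text
4.1 [ 0.47295679 -0.27802893  0.2433645 ] [-4.63769823e-06 -5.99668489e-01  8.00248523e-01 -6.51340272e-05] [-6.77756429e-01  2.54280891e-01  5.04018234e-02  1.36679333e+00
 -4.12100686e-05 -1.96393000e+00] [-0.59792022 -0.31097776 -0.00779575] [ 0.00261184 -0.05140869 -0.00309718]
stand 0.72 [255. 161.  87.  88.] 3072 [[0.4302, -0.328, 0.0307], [0.4644, -0.2988, 0.0658], [0.5117, -0.2452, 0.0672]]
0.06673841772070727 2875 ((470.3439025878906, -284.2938537597656), (80.17984771728516, 80.43463897705078), 14.327341079711914)
screw 0.66 [256. 319.  30.  36.] 389 [[0.5169, -0.0773, 0.0552], [0.5291, -0.0729, 0.1055], [0.5483, -0.0569, 0.1205]]
0.11876952122677849 71 ((529.8567504882812, -74.49162292480469), (10.309676170349121, 21.613487243652344), 78.8947525024414)
```

View pics/w2.png

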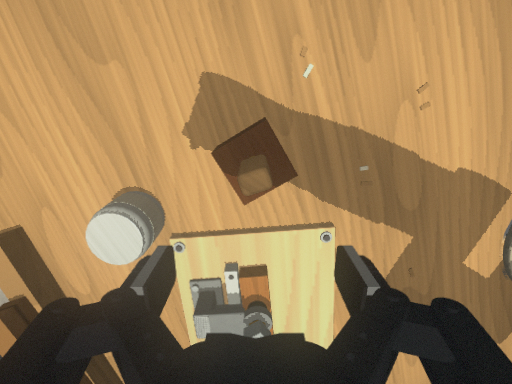

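```bash
python3 - <<'E'
from h import *
s=get_state(); p=read_camera('wrist'); W=cloud(p,s)
m=(p['z_map']>0)&(W[...,2]>0.075)&(W[...,2]<0.17)&(abs(W[...,0]-.47)<.06)&(abs(W[...,1]+.285)<.06)
print(m.sum(),np.percentile(W[m],[2,50,98],axis=0).round(4), np.histogram(W[m][:,2],np.arange(.07,.171,.01))[0])
t=m&(W[...,2]>0.142); q=W[t]; print(t.sum(),q[:,2].mean(),q.mean(0),cv2.minAreaRect(q[:,:2].astype(np.float32)*1000))
x0,y0=210,110
a=p['img'][y0:y0+100,x0:x0+100]; a=cv2.resize(np.clip(a.astype(float)*1.6,0,255).astype(np.uint8),None,fx=6,fy=6,interpolation=2)
cv2.imwrite('pics/w2z.png',a[...,::-1])
for r in find_in(p,'driver_grip'): print(r)
E
```

```text
1110 [[ 0.4545 -0.2968  0.0824]
 [ 0.4692 -0.2907  0.1493]
 [ 0.4847 -0.2743  0.1519]] [  9  43  43  48  55  64  64 352 432   0]
772 0.14970335602811632 [ 0.46980627 -0.28597446  0.14970336] ((470.18310546875, -284.4421081542969), (31.90261459350586, 24.404386520385742), 2.1141011714935303)
{'box': [256.5, 175.6, 37.6, 43.7], 'conf': 0.56}
```

View pics/w2z.png

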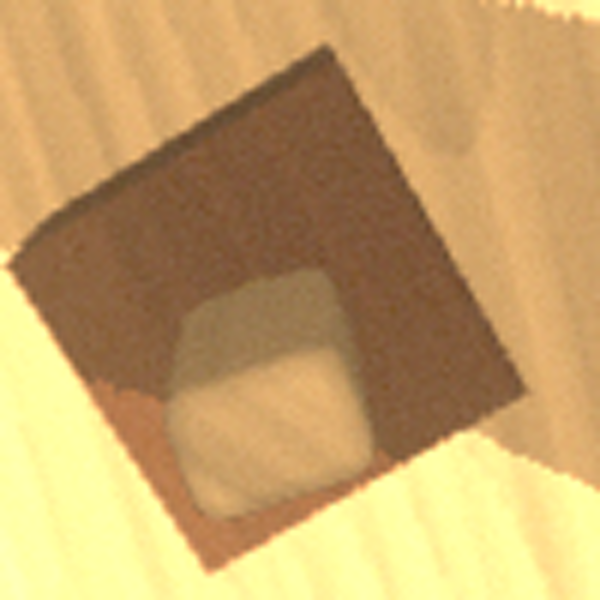

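Handle is at wrist crop centre (full-picture ≈ (255,180)), in shadow: top centre (0.470, −0.2845), yaw ≈ 2°, top z 0.150. Going down to grasp across its x.

>>> send_rows:
  deltas:
    - [[-0.3, -0.65, -3, 0, 0, 8], [-0.3, -0.65, -5, 0, 0, 16], [-0.3, -0.65, -5, 0, 0, 18.4], [-0.3, -0.65, -5, 0, 0, 18.4], [-0.3, -0.65, -8, 0, 0, 18.4], [-0.3, -0.65, -11, 0, 0, 18.4], [-0.3, -0.65, -14, 0, 0, 18.4], [-0.3, -0.65, -14.7, 0, 0, 18.4], [-0.3, -0.65, -14.7, 0, 0, 18.4]]
  jaw: 1

```text
clock: 5.3
tcp_pos: [0.4692, -0.2851, 0.0957]
orientation: [0.0, 0.717, -0.697, -0.001]
wrist_force: [0.1, -0.6, -0.1]
finger_gap: 0.0852
```

>>> send_rows:
  deltas:
    - [[0, 0, 0, 0, 0, 0], [0, 0, 0, 0, 0, 0], [0, 0, 0, 0, 0, 0], [0, 0, 0, 0, 0, 0], [0, 0, 0, 0, 0, 0], [0, 0, 0, 0, 0, 0], [0, 0, 0, 0, 0, 0], [0, 0, 0, 0, 0, 0]]
  jaw: -1
  force: 40

```text
clock: 6.1
tcp_pos: [0.4706, -0.2861, 0.0974]
orientation: [-0.0, 0.717, -0.697, 0.001]
wrist_force: [1.1, 1.1, 5.3]
finger_gap: 0.0313
```

>>> send_rows:
  deltas:
    - [[0, 0, 3, 0, 0, 0], [0, 0, 7, 0, 0, 0], [0, 0, 11, 0, 0, 0], [0, 0, 13.5, 0, 0, 0], [1.5, 4, 13.5, 0, 0, 5], [2.7, 8, 13.5, 0, 0, 10], [4, 12, 13.5, 0, 0, 15], [5, 16, 13.5, 0, 0, 15], [5.8, 20, 13.5, 0, 0, 15], [6.15, 22.5, 13.5, 0, 0, 15], [6.15, 22.5, 13.5, 0, 0, 15], [6.15, 22.5, 13.5, 0, 0, 15]]

```text
clock: 7.3
tcp_pos: [0.5308, -0.0601, 0.2307]
orientation: [0.001, 0.802, -0.597, -0.0]
wrist_force: [-0.0, -1.0, -1.6]
finger_gap: 0.0312
```

```bash
python3 - <<'E'
from h import *
s=get_state(); print(s['clock'],s['tcp_pos'],s['orientation'],s['joint_pos'],s['wrist_force'],s['ft_torque'],s['finger_gap'])
a=[]
for n in ['top','side','wrist']:
    s=get_state();p=read_camera(n); W=cloud(p,s)
    u=proj(p,np.array([0.532,-0.0605,0.12]),s); print(n,u)
    for th in ['screw','driver_grip','driver_tip']:
        for r in find_in(p,th)[:1]: print(th,r)
    c=[int(np.clip(u[0],50,462)),int(np.clip(u[1],50,334))]
    im=p['img'][c[1]-50:c[1]+50,c[0]-50:c[0]+50]; a.append(cv2.resize(im,(400,400),interpolation=2))
cv2.imwrite('pics/h1.png',np.hstack(a[:2])[...,::-1]); cv2.imwrite('pics/h1w.png',p['img'][...,::-1])
E
```

```text
7.3 [ 0.53080911 -0.06008462  0.23066826] [ 5.06505074e-04  8.02452632e-01 -5.96715431e-01 -4.59039963e-04] [-2.62667935e-01  2.29375147e-01 -1.28614783e-02  1.32978607e+00
 -6.04220580e-04 -2.12545649e+00] [-0.00514941 -1.03800912 -1.62316149] [-0.06028913  0.05287138 -0.00951768] 0.031177118097866437
top [301.67794826 202.20079588]
screw {'box': [297.4, 207.3, 4.5, 12.6], 'conf': 0.42}
side [263.09409007 213.21172783]
screw {'box': [264.1, 222.4, 18.7, 26.9], 'conf': 0.47}
driver_grip {'box': [265.6, 183.4, 16.6, 45.9], 'conf': 0.61}
driver_tip {'box': [262.9, 185.7, 11.9, 48.8], 'conf': 0.63}
wrist [252.21543878 183.92753924]
screw {'box': [252.2, 183.6, 31.3, 31.3], 'conf': 0.68}
driver_grip {'box': [255.6, 243.2, 69.1, 112.4], 'conf': 0.8}
driver_tip {'box': [255.0, 244.6, 67.2, 104.8], 'conf': 0.72}
```

View pics/h1.png

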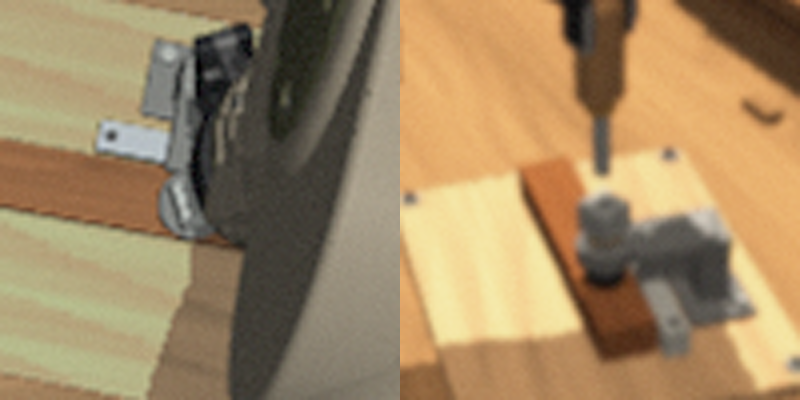

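View pics/h1w.png

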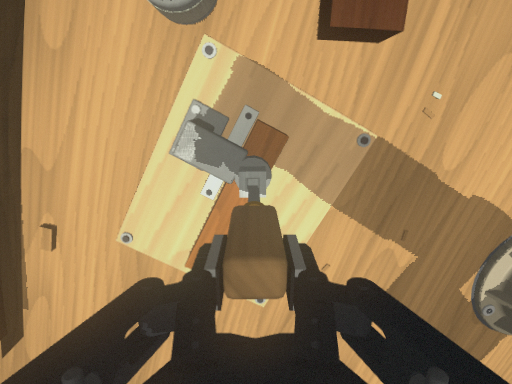

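```bash
python3 - <<'E'
from h import *
s=get_state();p=read_camera('wrist'); W=cloud(p,s)
tc=np.array(s['tcp_pos']); q=s['orientation']; Rt=Ro.from_quat([q[1],q[2],q[3],q[0]]).as_matrix()
T=(W-tc)@Rt # tool coords
m=(p['z_map']>0)&(abs(T[...,0])<.03)&(abs(T[...,1])<.03)&(T[...,2]>-.02)&(T[...,2]<.095)
for z0 in np.arange(0,.1,.006):
    k=m&(T[...,2]>=z0)&(T[...,2]<z0+.006)
    if k.sum(): print(round(z0,3),k.sum(),(np.percentile(T[k],[5,50,95],axis=0)*1000).round(1).tolist())
# screw head top
k=(p['z_map']>0)&(abs(W[...,0]-.532)<.022)&(abs(W[...,1]+.0605)<.022)&(abs(W[...,2]-.1205)<.005)
print(k.sum(),W[k].mean(0),cv2.minAreaRect(W[k][:,:2].astype(np.float32)*1000))
im=cv2.resize(p['img'][140:240,200:310],None,fx=7,fy=6,interpolation=2)
cv2.imwrite('pics/h2.png',np.clip(im.astype(float)*1.4,0,255)[...,::-1])
np.savez('h2.npz',img=p['img'])
E
```

```text
0.0 158 [[8.0, -13.2, 0.2], [10.3, 0.4, 2.8], [10.8, 14.7, 5.4]]
0.006 151 [[8.9, -12.5, 6.2], [10.3, 0.4, 8.5], [10.8, 14.5, 11.6]]
0.012 139 [[8.0, -13.6, 12.3], [10.3, 1.0, 15.2], [10.8, 14.2, 17.7]]
0.018 34 [[9.2, -9.6, 18.1], [10.3, 3.5, 19.2], [10.8, 13.3, 20.1]]
0.024 46 [[7.6, -5.0, 24.5], [9.0, -0.1, 26.8], [9.5, 5.4, 29.5]]
0.03 15 [[6.5, -6.2, 30.4], [8.6, 0.2, 31.2], [9.5, 6.7, 31.6]]
0.042 7 [[3.4, -3.7, 46.7], [3.6, 3.4, 47.0], [4.0, 4.7, 47.9]]
0.048 23 [[3.2, -3.9, 48.9], [3.5, 0.1, 51.2], [3.9, 4.9, 52.8]]
0.054 32 [[3.1, -3.7, 54.2], [3.5, 0.9, 57.0], [3.8, 4.7, 59.9]]
0.06 24 [[3.1, -4.1, 60.7], [3.5, -0.4, 62.7], [3.7, 5.1, 65.6]]
0.066 23 [[3.2, -4.5, 66.7], [3.6, -0.0, 69.1], [3.9, 4.3, 71.4]]
0.072 21 [[3.4, -3.7, 72.7], [3.6, -0.1, 75.8], [4.0, 4.5, 77.2]]
0.078 22 [[3.1, -4.6, 79.1], [3.6, -0.1, 81.6], [4.0, 4.5, 83.7]]
0.084 1 [[3.1, -4.8, 84.8], [3.1, -4.8, 84.8], [3.1, -4.8, 84.8]]
531 [ 0.5332788  -0.06238683  0.11966353] ((532.500244140625, -60.16781234741211), (27.267593383789062, 28.317853927612305), 17.060686111450195)[ WARN:0@1.519] global loadsave.cpp:1063 imwrite_ Unsupported depth image for selected encoder is fallbacked to CV_8U.
```

View pics/h2.png

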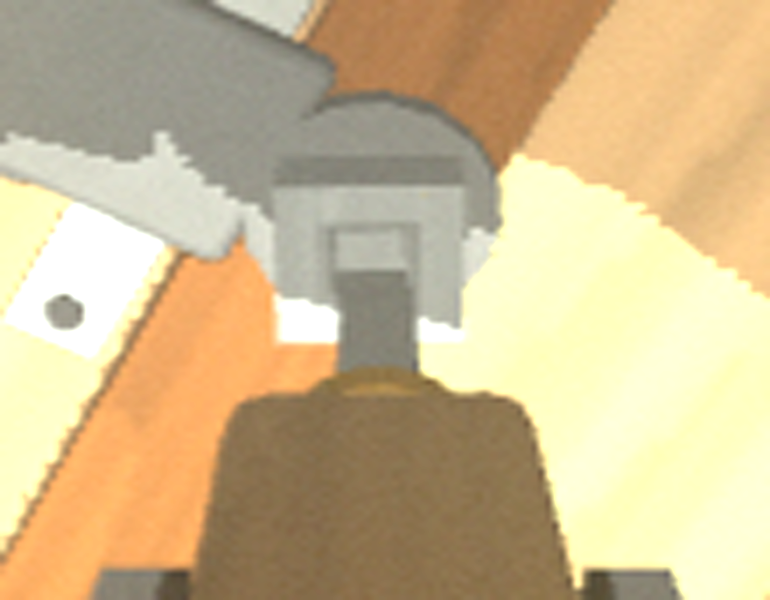

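Wrist view shows the shank's lower end just in front of the socket mouth (crop (375,270)), edges parallel to the head. Shifting ~1.6 mm each way and lowering close for a finer check.

>>> send_rows:
  deltas:
    - [[0.16, -0.16, -0.8, 0, 0, 0], [0.16, -0.16, -1.6, 0, 0, 0], [0.16, -0.16, -2.0, 0, 0, 0], [0.16, -0.16, -2.0, 0, 0, 0]]

```text
clock: 8.35
tcp_pos: [0.532, -0.0619, 0.2099]
orientation: [0.0, 0.802, -0.597, -0.001]
wrist_force: [0.3, 0.5, -2.0]
finger_gap: 0.0314
```

```bash
cat > al.py <<'E'
from h import *
import sys
s=get_state();p=read_camera('wrist'); W=cloud(p,s)
print(s['clock'],s['tcp_pos'],s['orientation'],s['wrist_force'],s['ft_torque'])
tc=np.array(s['tcp_pos']); q=s['orientation']; Rt=Ro.from_quat([q[1],q[2],q[3],q[0]]).as_matrix()
T=(W-tc)@Rt
m=(p['z_map']>0)&(abs(T[...,0])<.012)&(abs(T[...,1])<.012)&(T[...,2]>.05)&(T[...,2]<.083)
print('shank',m.sum(),(np.percentile(T[m],[3,50,97],axis=0)*1000).round(1).tolist())
zs=.1205
k=(p['z_map']>0)&(abs(W[...,0]-.532)<.022)&(abs(W[...,1]+.0605)<.022)&(abs(W[...,2]-zs)<.003)
print('head tool frame',k.sum(),W[k][:,2].mean(),cv2.minAreaRect(T[k][:,:2].astype(np.float32)*1000))
u=proj(p,np.array([.532,-.0605,.12]),s).astype(int); x0,y0=u[0]-40,u[1]-32
print(x0,y0)
im=cv2.resize(p['img'][y0:y0+64,x0:x0+80],None,fx=9,fy=9,interpolation=2)
cv2.imwrite('pics/%s.png'%sys.argv[1],np.clip(im.astype(float)*1.4,0,255).astype(np.uint8)[...,::-1])
E
python3 al.py h3
```

```text
8.35 [ 0.53201855 -0.06191589  0.20986522] [ 4.55244220e-04  8.02008969e-01 -5.97310753e-01 -1.12724482e-03] [ 0.33158576  0.50007016 -2.02878551] [-0.04740839 -0.02450611 -0.01188772]
shank 136 [[3.0, -4.4, 51.0], [3.6, 0.0, 65.2], [4.1, 5.1, 81.9]]
head tool frame 559 0.11985850053453959 ((-1.1070938110351562, -1.2116022109985352), (27.170166015625, 28.1538028717041), 89.34136962890625)
212 158
```

View pics/h3.png

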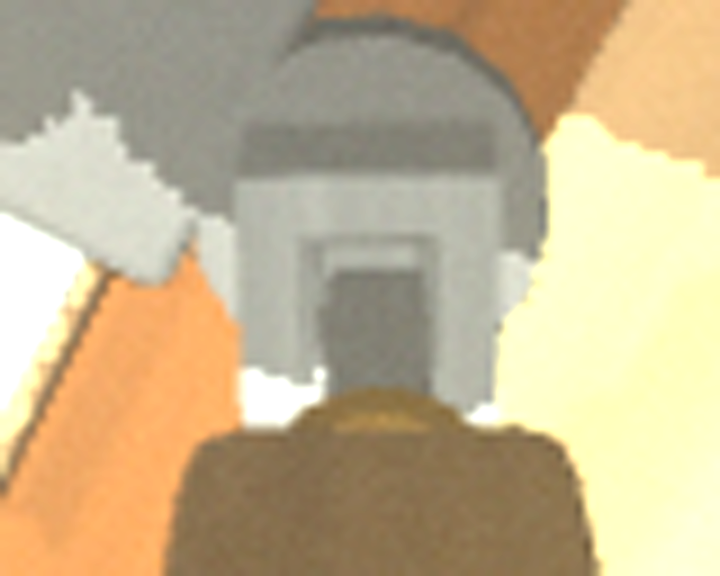

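```bash
python3 - <<'E'
from h import *
s=get_state();p=read_camera('wrist')
tc=np.array(s['tcp_pos']); q=s['orientation']; Rt=Ro.from_quat([q[1],q[2],q[3],q[0]]).as_matrix()
f=lambda u,v,z:((onplane(p,np.array(212+u/9-.5),np.array(158+v/9-.5),z,s)-tc)@Rt*1000).round(2)
for n,u,v,z in [('head +x edge',368,177,.1200),('socket +x',370,240,.1200),('tip +x edge',380,270,.1254),('hl',235,250,.12),('hr',500,250,.12),('tl',325,285,.1254),('tr',435,285,.1254),('sl',302,270,.12),('sr',437,270,.12)]: print(n,f(u,v,z))
print(s['tcp_pos'])
E
```

```text
head +x edge [12.1  -0.73 90.48]
socket +x [ 5.18 -0.54 90.49]
tip +x edge [ 3.49  0.55 85.09]
hl [  4.07 -14.91  90.47]
hr [ 4.07 13.3  90.5 ]
tl [ 1.85 -5.21 85.08]
tr [ 1.85  6.3  85.1 ]
sl [ 1.85 -7.8  90.48]
sr [ 1.85  6.61 90.5 ]
[ 0.53234142 -0.06198626  0.21049008]
```

>>> send_rows:
  deltas:
    - [[0.11, 0.05, -0.2, 0, 0, 0], [0.11, 0.05, -0.4, 0, 0, 0], [0.11, 0.05, -0.6, 0, 0, 0], [0.11, 0.05, -0.8, 0, 0, 0], [0.11, 0.05, -0.8, 0, 0, 0]]

```text
clock: 8.95
tcp_pos: [0.5346, -0.0618, 0.2054]
orientation: [-0.001, 0.802, -0.597, 0.002]
wrist_force: [-1.7, 0.6, 9.4]
finger_gap: 0.0316
```

```bash
python3 al.py h4
```

```text
8.95 [ 0.53457927 -0.06180285  0.20544586] [-5.89380655e-04  8.02012122e-01 -5.97305538e-01  1.51765951e-03] [-1.73370222  0.6354106   9.39466353] [0.25839058 0.69786806 0.03103124]
shank 134 [[2.7, -4.4, 50.6], [3.3, 0.1, 65.4], [3.7, 5.1, 81.0]]
head tool frame 559 0.11974218349499953 ((-1.3273439407348633, 2.101494789123535), (27.949134826660156, 26.394798278808594), 89.41557312011719)
215 161
```

View pics/h4.png

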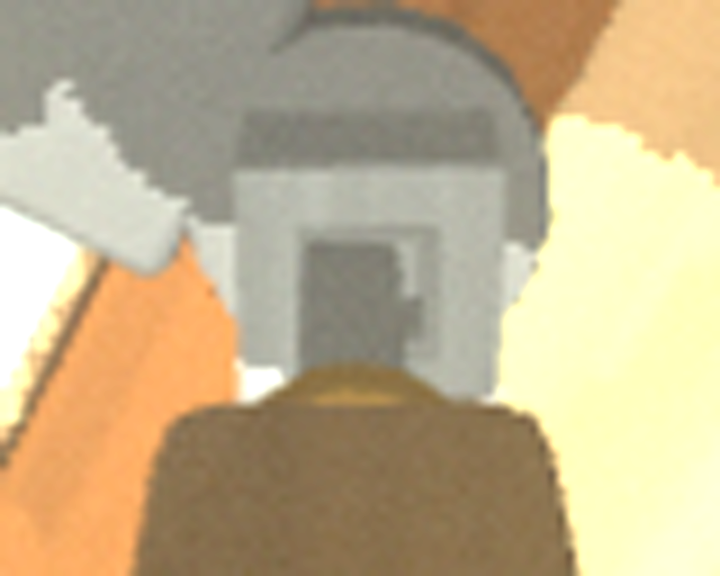

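Tip landed on the rim, too far left in view (tip centre col 350, socket 370). Lift and re-measure.

>>> send_rows:
  deltas:
    - [[0, 0, 0.4, 0, 0, 0], [0, 0, 0.4, 0, 0, 0], [0, 0, 0.4, 0, 0, 0]]

```text
clock: 9.3
tcp_pos: [0.5338, -0.0616, 0.2069]
orientation: [0.0, 0.802, -0.597, -0.0]
wrist_force: [0.5, -0.8, -1.8]
finger_gap: 0.0314
```

```bash
python3 al.py h5
```

```text
9.3 [ 0.5338218  -0.0616325   0.20687257] [ 1.15830118e-04  8.02012286e-01 -5.97307496e-01 -1.89867672e-04] [ 0.53726838 -0.77763786 -1.83590128] [ 0.00371795 -0.04599032  0.01652773]
shank 140 [[3.0, -4.4, 50.3], [3.6, 0.1, 64.8], [4.0, 5.1, 82.5]]
head tool frame 577 0.11986256973626562 ((-1.1750268936157227, 1.1148195266723633), (28.022384643554688, 27.035186767578125), 89.23045349121094)
214 160
```

View pics/h5.png

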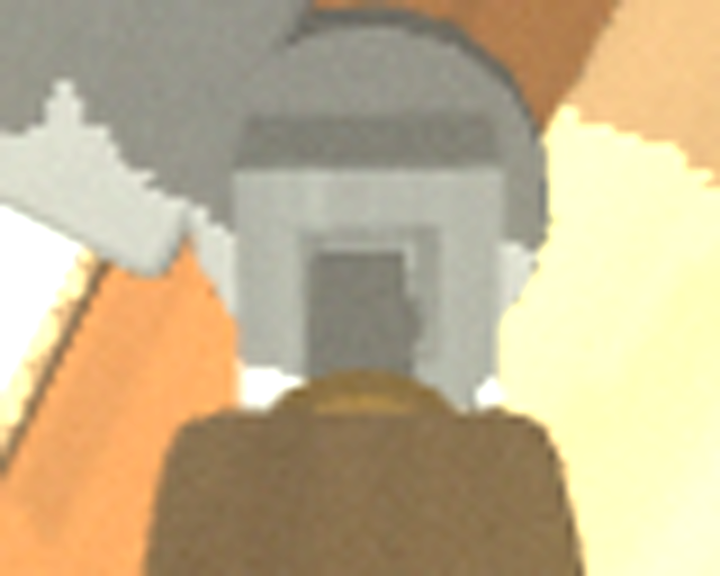

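>>> send_rows:
  deltas:
    - [[-0.1, -0.03, 0, 0, 0, 0], [-0.1, -0.03, -0.2, 0, 0, 0], [-0.1, -0.03, -0.4, 0, 0, 0], [-0.1, -0.03, -0.6, 0, 0, 0], [-0.1, -0.03, -0.8, 0, 0, 0], [-0.1, -0.03, -0.8, 0, 0, 0]]

```text
clock: 9.95
tcp_pos: [0.5327, -0.0619, 0.1987]
orientation: [0.0, 0.802, -0.597, -0.0]
wrist_force: [-0.5, 0.8, -1.9]
finger_gap: 0.0318
```

```bash
python3 al.py h6
```

```text
9.95 [ 0.53268592 -0.0619131   0.19870265] [ 1.81771783e-04  8.02009420e-01 -5.97311266e-01 -3.30846098e-04] [-0.46278889  0.76002499 -1.87811532] [0.04399105 0.06183919 0.04209289]
shank 567 [[-9.3, -11.2, 54.3], [3.6, -0.1, 78.7], [11.6, 11.8, 80.7]]
head tool frame 591 0.11979254223692358 ((0.44675731658935547, -0.15229511260986328), (27.841808319091797, 24.116729736328125), 89.15080261230469)
213 162
```

View pics/h6.png

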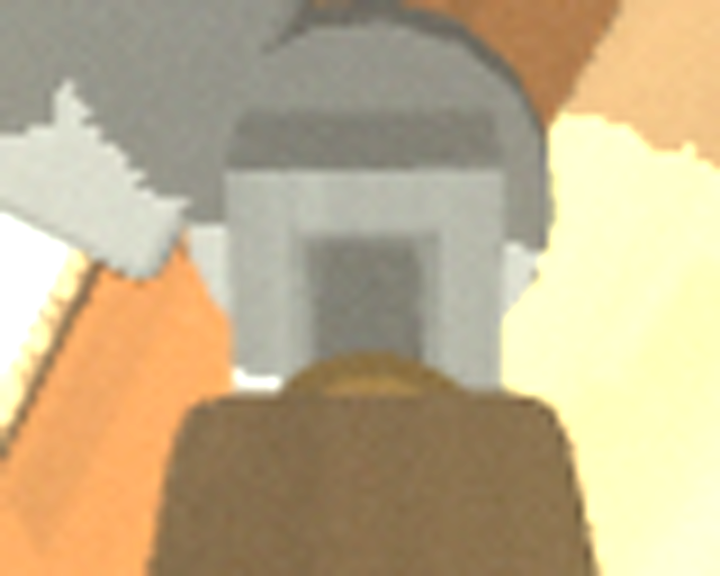

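Driver is entering the socket (tip centred at crop (370,300), no upward force). Seating deeper.

>>> send_rows:
  deltas:
    - [[0, 0, -0.3, 0, 0, 0], [0, 0, -0.6, 0, 0, 0], [0, 0, -0.8, 0, 0, 0], [0, 0, -0.8, 0, 0, 0], [0, 0, -0.8, 0, 0, 0]]

```text
clock: 10.5
tcp_pos: [0.5328, -0.0619, 0.191]
orientation: [0.0, 0.802, -0.597, -0.0]
wrist_force: [0.4, 0.2, -2.5]
finger_gap: 0.0313
```

```bash
cat > st.py <<'E'
from h import *
for i in range(1):
    s=get_state(); q=s['orientation']; Rt=Ro.from_quat([q[1],q[2],q[3],q[0]]).as_matrix()
    print(round(s['clock'],2),np.round(s['tcp_pos'],4),'yaw',np.degrees(np.arctan2(Rt[1,1],Rt[0,1])).round(1),'F',np.round(s['wrist_force'],2),'T',np.round(s['ft_torque'],3),'q',np.round(s['joint_pos'],3),'tau6',np.round(s['tau'][5],4),s['finger_gap'])
E
python3 st.py
```

```text
10.5 [ 0.5328 -0.0619  0.191 ] yaw -163.4 F [ 0.35  0.23 -2.46] T [ 0.183  0.124 -0.022] q [-0.265  0.245 -0.09   1.236 -0.    -2.127] tau6 0.0017 0.03131394372239664
```

>>> send_rows:
  deltas:
    - [[-0.02, -0.005, -0.013, 0, 0, -8], [-0.04, -0.006, -0.027, 0, 0, -16], [-0.06, -0.005, -0.04, 0, 0, -24], [-0.08, 0, -0.053, 0, 0, -32], [-0.1, 0.006, -0.067, 0, 0, -40], [-0.1, 0.006, -0.067, 0, 0, -40], [-0.1, 0.006, -0.067, 0, 0, -40]]

```text
clock: 11.2
tcp_pos: [0.5317, -0.0614, 0.1905]
orientation: [0.0, -0.551, 0.835, 0.001]
wrist_force: [-0.5, 2.5, -1.1]
finger_gap: 0.0314
```

```bash
python3 st.py; python3 al.py h7
```

```text
11.2 [ 0.5317 -0.0614  0.1905] yaw 156.8 F [-0.47  2.49 -1.05] T [0.787 0.143 0.02 ] q [-2.660e-01  2.430e-01 -9.400e-02  1.235e+00  1.000e-03 -1.432e+00] tau6 0.0862 0.03141505439323211
11.2 [ 0.5317011  -0.06141107  0.19045536] [ 1.27483406e-04 -5.50807753e-01  8.34631962e-01  5.39699059e-04] [-0.4743319   2.49192001 -1.05174882] [0.78714897 0.14279691 0.02001708]
shank 509 [[-6.2, -11.3, 53.3], [4.2, -1.1, 71.0], [11.9, 11.2, 74.7]]
head tool frame 540 0.11936423953906691 ((1.8286666870117188, -0.28783607482910156), (27.857641220092773, 22.46173667907715), 83.16092681884766)
213 165
```

View pics/h7.png

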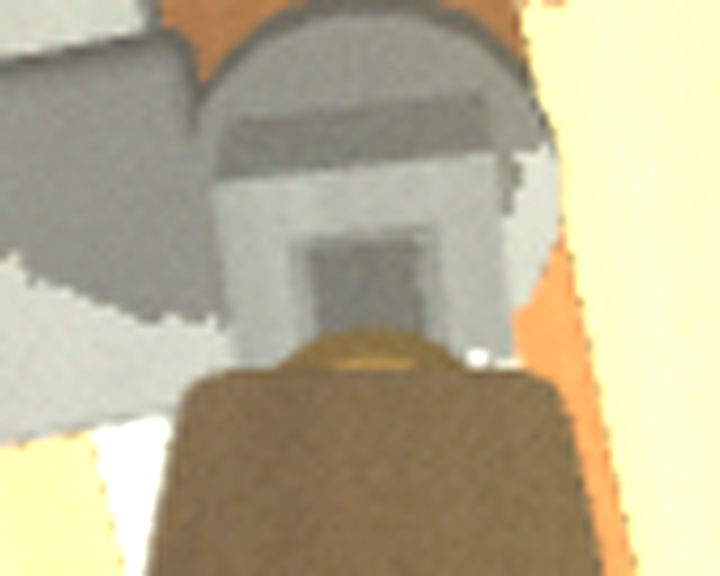

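>>> send_rows:
  deltas:
    - [[-0.02, 0.03, -0.013, 0, 0, -8], [-0.035, 0.05, -0.027, 0, 0, -16], [-0.05, 0.07, -0.04, 0, 0, -24], [-0.065, 0.085, -0.053, 0, 0, -32], [-0.075, 0.1, -0.067, 0, 0, -40], [-0.075, 0.1, -0.067, 0, 0, -40]]

```text
clock: 11.85
tcp_pos: [0.5313, -0.0604, 0.1898]
orientation: [0.0, -0.231, 0.973, 0.001]
wrist_force: [0.3, 3.8, -2.4]
finger_gap: 0.0316
```

```bash
python3 st.py
```

```text
11.85 [ 0.5313 -0.0604  0.1898] yaw 116.7 F [ 0.33  3.85 -2.44] T [ 1.127 -0.114  0.009] q [-2.640e-01  2.410e-01 -9.700e-02  1.232e+00  1.000e-03 -7.310e-01] tau6 0.9788 0.03160898335108134
```

>>> send_rows:
  deltas:
    - [[0, 0.04, 0, 0, 0, 0], [0, 0.04, 0, 0, 0, 0]]

```text
clock: 12.05
tcp_pos: [0.5312, -0.0603, 0.1898]
orientation: [0.0, -0.232, 0.973, 0.0]
wrist_force: [0.4, 4.1, -1.1]
finger_gap: 0.0312
```

```bash
python3 st.py; python3 al.py h8
```

```text
12.05 [ 0.5312 -0.0603  0.1898] yaw 116.8 F [ 0.42  4.12 -1.07] T [ 1.056 -0.141  0.027] q [-0.263  0.241 -0.098  1.232  0.    -0.732] tau6 -0.0059 0.03123021864373571
12.05 [ 0.53121232 -0.06029167  0.1898118 ] [ 9.67208467e-05 -2.31917619e-01  9.72735405e-01  2.02265055e-04] [ 0.42467527  4.12178882 -1.0696414 ] [ 1.05619515 -0.14143852  0.02743188]
shank 477 [[-5.8, -11.2, 54.0], [4.5, -0.3, 71.0], [11.6, 11.3, 73.2]]
head tool frame 507 0.11881949258937544 ((2.4184703826904297, -0.7535314559936523), (27.951204299926758, 22.322782516479492), 83.99785614013672)
213 166
```

View pics/h8.png

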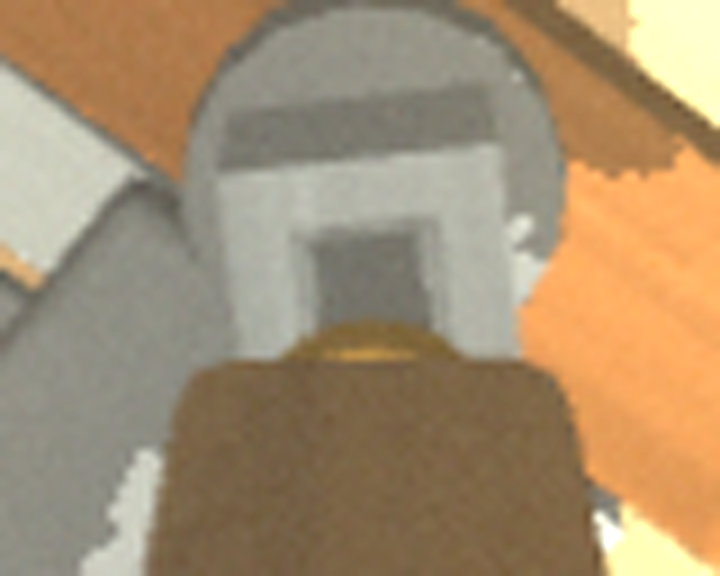

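>>> send_rows:
  deltas:
    - [[-0.005, 0.015, -0.012, 0, 0, -7], [-0.013, 0.03, -0.025, 0, 0, -14]]

```text
clock: 12.3
tcp_pos: [0.5313, -0.0599, 0.1896]
orientation: [0.0, -0.109, 0.994, 0.0]
wrist_force: [0.1, 4.7, -1.8]
finger_gap: 0.031
```

```bash
cat > tq.py <<'E'
from h import *
for i in range(6):
    s=get_state(); print(round(s['clock'],2),'F',np.round(s['wrist_force'],2),'T',np.round(s['ft_torque'],3),round(s['tau'][5],4),round(s['joint_pos'][5],4))
    if i<5: read_camera('top')
E
python3 tq.py
```

```text
12.3 F [ 0.09  4.73 -1.8 ] T [ 1.27  -0.325  0.025] -1.271 -0.4807
12.35 F [ 2.25  4.52 -3.02] T [ 1.241 -0.284 -0.037] 0.109 -0.4762
12.4 F [ 1.22  4.79 -2.22] T [ 1.266 -0.285  0.   ] 0.8596 -0.4849
12.45 F [ 1.11  4.29 -1.86] T [ 1.243 -0.288 -0.027] 0.3001 -0.4875
12.5 F [ 0.55  4.22 -1.44] T [ 1.321 -0.306  0.   ] 0.0779 -0.4876
12.55 F [ 1.04  3.57 -2.38] T [ 1.354 -0.347  0.025] 0.0134 -0.487
```

>>> send_rows:
  deltas:
    - [[0, 0.02, -0.012, 0, 0, -8], [0, 0.04, -0.025, 0, 0, -16], [0, 0.07, -0.043, 0, 0, -26], [0, 0.07, -0.043, 0, 0, -26], [0, 0.07, -0.043, 0, 0, -26]]

```text
clock: 13.05
tcp_pos: [0.5316, -0.0593, 0.1892]
orientation: [0.001, 0.114, 0.993, 0.0]
wrist_force: [2.2, 3.8, -3.2]
finger_gap: 0.0315
```

```bash
python3 st.py; python3 al.py h9
```

```text
13.05 [ 0.5316 -0.0593  0.1892] yaw 76.9 F [ 2.16  3.84 -3.18] T [ 1.38  -0.732  0.03 ] q [-2.62e-01  2.41e-01 -9.90e-02  1.23e+00  1.00e-03 -3.30e-02] tau6 0.2202 0.03148908328880999
13.05 [ 0.53156907 -0.05926107  0.18921023] [5.25551367e-04 1.14254422e-01 9.93451300e-01 4.07168954e-04] [ 2.16072731  3.84403864 -3.1792443 ] [ 1.37987203 -0.73223593  0.03007513]
shank 467 [[-5.8, -11.2, 53.0], [4.6, 0.4, 71.1], [11.4, 11.1, 73.3]]
head tool frame 418 0.11832583731582653 ((2.117079734802246, -1.3805418014526367), (27.9083194732666, 23.141620635986328), 82.6720199584961)
214 166
```

View pics/h9.png

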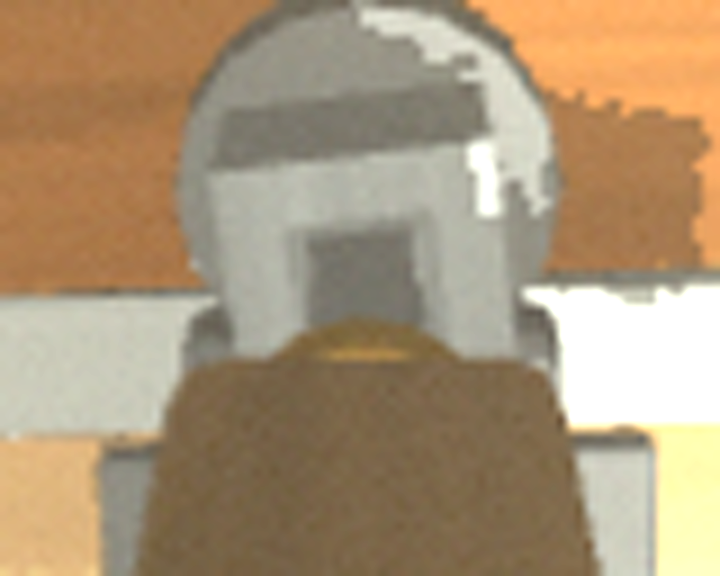

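Head follows with ~7° play; screw has gone down ≈1.9 mm by angle. Release and pull-test the block.

>>> send_rows:
  deltas:
    - [[0, 0, 0, 0, 0, 0], [0, 0, 0, 0, 0, 0], [0, 0, 0, 0, 0, 0], [0, 0, 0, 0, 0, 0], [0, 0, 3, 0, 0, 0], [0, 0, 6, 0, 0, 0], [0, 0, 8, 0, 0, 0], [0, 0, 8, 0, 0, 0]]
  jaw: 1

```text
clock: 13.9
tcp_pos: [0.5326, -0.0602, 0.2724]
orientation: [0.003, 0.116, 0.993, -0.001]
wrist_force: [0.1, -0.5, 0.2]
finger_gap: 0.0857
```

```bash
python3 - <<'E'
from h import *
s=get_state();p=read_camera('wrist');print(s['tcp_pos'],s['clock'],s['wrist_force'],s['ft_torque']); save(p,'r1.png')
W=cloud(p,s)
k=(p['z_map']>0)&(abs(W[...,0]-.532)<.03)&(abs(W[...,1]+.0605)<.03)&(W[...,2]>.236)&(W[...,2]<.26)
print(k.sum(),W[k].mean(0),cv2.minAreaRect(W[k][:,:2].astype(np.float32)*1000))
for r in silhouettes(p,'block')[:1]:
    m=r['mask']&(p['z_map']>0)&(abs(W[...,2]-.0488)<.003);print(r['conf'],m.sum(),cv2.minAreaRect(W[m][:,:2].astype(np.float32)*1000))
E
```

```text
[ 0.53258065 -0.06016914  0.27239298] 13.9 [ 0.09607824 -0.52965185  0.22340582] [-0.02692335 -0.00040444  0.01325474]
1162 [ 0.53005767 -0.05999486  0.2410598 ] ((530.9730224609375, -60.507896423339844), (31.19318962097168, 23.234596252441406), 77.4737319946289)
0.71 4165 ((543.468017578125, -3.1147537231445312), (230.3786163330078, 44.510929107666016), 79.42662811279297)
```

View pics/r1.png

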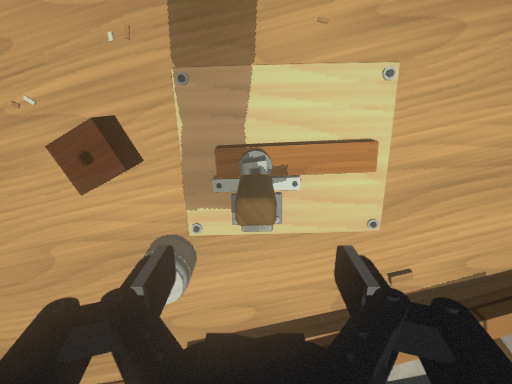

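>>> send_rows:
  deltas:
    - [[0.6, 3, 0, 0, 0, -8.5], [1.2, 6.5, 0, 0, 0, -17], [1.8, 10, 0, 0, 0, -25.5], [2.2, 11.6, -4, 0, 0, -34], [2.2, 11.6, -8, 0, 0, -42.5], [2.2, 11.6, -11, 0, 0, -51], [2.2, 11.6, -13, 0, 0, -59.5], [2.2, 11.6, -15, 0, 0, -68], [2.2, 11.6, -16, 0, 0, -76.5], [2.2, 11.6, -17, 0, 0, -85], [2.2, 11.6, -18, 0, 0, -87.5], [2.2, 11.6, -18, 0, 0, -87.5]]

```text
clock: 15.2
tcp_pos: [0.5504, 0.0565, 0.0861]
orientation: [-0.002, 0.771, 0.637, -0.002]
wrist_force: [0.7, -0.7, 0.1]
finger_gap: 0.0849
```

```bash
python3 st.py
```

```text
15.2 [0.5504 0.0565 0.0861] yaw -10.8 F [ 0.7  -0.71  0.15] T [-0.004  0.021 -0.047] q [-0.043  0.343 -0.222  1.012 -0.     1.717] tau6 0.3486 0.08494173580626531
```

>>> send_rows:
  deltas:
    - [[0.4, 0, -3, 0, 0, 0], [0.4, 0, -5.5, 0, 0, 0], [0.4, 0, -5.5, 0, 0, 0], [0.4, 0, -5.5, 0, 0, 0]]

```text
clock: 15.6
tcp_pos: [0.5562, 0.0565, 0.0339]
orientation: [-0.001, 0.771, 0.637, -0.001]
wrist_force: [1.1, -0.1, 0.5]
finger_gap: 0.0854
```

```bash
python3 st.py;python3 st.py; python3 - <<'E'
from h import *
s=get_state();p=read_camera('wrist');print(s['tcp_pos'],s['clock'],s['wrist_force'],s['ft_torque']); save(p,'r2.png')
W=cloud(p,s)
for r in silhouettes(p,'block')[:1]:
    m=r['mask']&(p['z_map']>0)&(abs(W[...,2]-.0488)<.003);print(r['conf'],m.sum(),W[m][:,2].mean(),cv2.minAreaRect(W[m][:,:2].astype(np.float32)*1000))
E
```

```text
15.6 [0.5562 0.0565 0.0339] yaw -10.8 F [ 1.08 -0.14  0.52] T [ 0.01   0.002 -0.042] q [-0.042  0.397 -0.282  0.893 -0.     1.717] tau6 -0.0091 0.08536262251385572
15.6 [0.5562 0.0565 0.0339] yaw -10.8 F [ 1.08 -0.14  0.52] T [ 0.01   0.002 -0.042] q [-0.042  0.397 -0.282  0.893 -0.     1.717] tau6 -0.0091 0.08536262251385572
[0.55617742 0.05651885 0.03394075] 15.6 [ 1.07618576 -0.13890583  0.51583473] [ 0.0097814   0.00200128 -0.0422834 ]
0.61 13292 0.04864202367823623 ((552.7931518554688, 46.27128601074219), (129.85409545898438, 44.265869140625), 79.23497009277344)
```

View pics/r2.png

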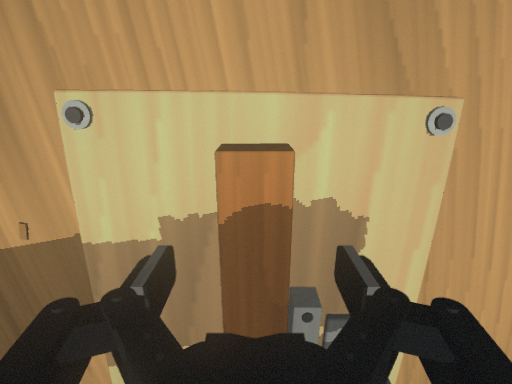

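>>> send_rows:
  deltas:
    - [[0, 0, -0.6, 0, 0, 0], [0, 0, -1.1, 0, 0, 0], [0, 0, -1.1, 0, 0, 0]]

```text
clock: 16.0
tcp_pos: [0.5566, 0.0565, 0.0227]
orientation: [-0.0, 0.771, 0.637, -0.0]
wrist_force: [0.7, 0.3, 0.3]
finger_gap: 0.0853
```

>>> send_rows:
  deltas:
    - [[0, 0, 0, 0, 0, 0], [0, 0, 0, 0, 0, 0], [0, 0, 0, 0, 0, 0], [0, 0, 0, 0, 0, 0], [0, 0, 0, 0, 0, 0]]
  jaw: -1
  force: 30

```text
clock: 16.5
tcp_pos: [0.5631, 0.056, 0.0265]
orientation: [0.004, 0.771, 0.637, 0.004]
wrist_force: [0.9, 0.2, 0.9]
finger_gap: 0.0126
```

```bash
python3 tq.py; python3 st.py
```

```text
16.5 F [0.91 0.24 0.85] T [ 0.02  -0.072 -0.015] -0.0 1.7179
16.55 F [-10.03   2.61  26.77] T [0.657 2.229 0.012] -0.0148 1.718
16.6 F [-0.6   1.14 12.15] T [ 0.218 -0.057 -0.006] -0.0032 1.7181
16.65 F [-2.01  0.95 15.06] T [0.178 0.497 0.049] -0.0036 1.718
16.7 F [-1.56  0.34 13.9 ] T [0.234 0.429 0.034] -0.0028 1.718
16.75 F [-2.39  1.7  14.47] T [0.156 0.417 0.005] -0.0028 1.718
16.75 [0.5586 0.0567 0.0256] yaw -10.8 F [-2.39  1.7  14.47] T [0.156 0.417 0.005] q [-0.042  0.406 -0.293  0.868  0.     1.718] tau6 -0.0028 -7.882647107660903e-05
```

```bash
python3 - <<'E'
from h import *
a=[]
for n in ['side','wrist','top']:
    s=get_state();p=read_camera(n); a.append(p['img'])
cv2.imwrite('pics/r3.png',np.hstack([cv2.resize(a[0][150:300,180:360],(480,400)),cv2.resize(a[1],(320,400))])[...,::-1]); cv2.imwrite('pics/r3t.png',a[2][...,::-1])
E
```

```text
(no output)
```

View pics/r3.png

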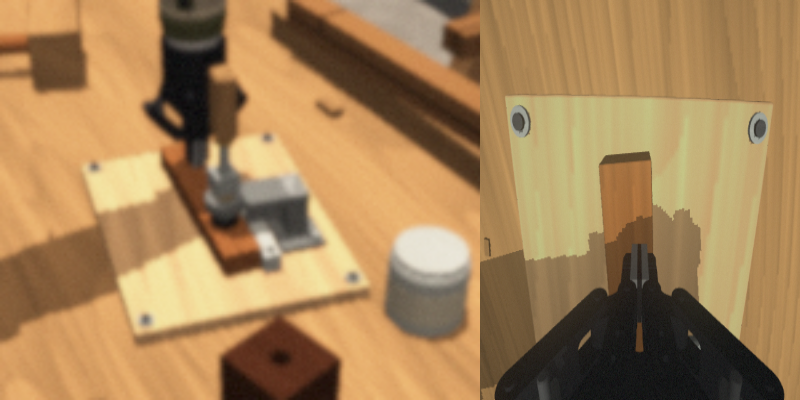

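View pics/r3t.png

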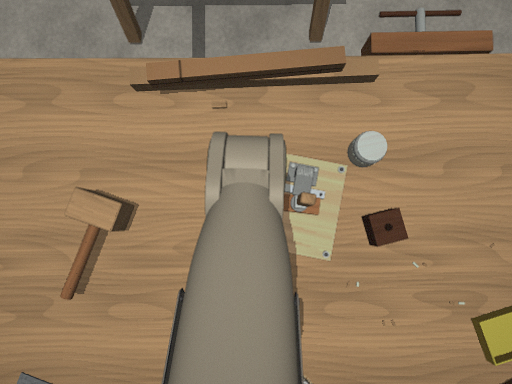

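```bash
python3 - <<'E'
from h import *
s=get_state();p=read_camera('wrist'); W=cloud(p,s); print(s['clock'],s['tcp_pos'],s['orientation'],s['wrist_force'])
q=s['orientation']; Rt=Ro.from_quat([q[1],q[2],q[3],q[0]]).as_matrix(); T=(W-s['tcp_pos'])@Rt
for r in silhouettes(p,'block')[:1]:
    m=r['mask']&(p['z_map']>0)
    A=W[m]; top=A[A[:,2]>np.percentile(A[:,2],20)]
    c=top.mean(0); u,S,v=np.linalg.svd(top-c); print('blk',c,v[2],cv2.minAreaRect(top[:,:2].astype(np.float32)*1000), np.percentile(A[:,2],[2,20,50,80,98]))
m=(p['z_map']>0)&(abs(T[...,0])<.03)&(abs(T[...,1])<.03)&(T[...,2]<.01)
for z0 in np.arange(-.06,.02,.01):
    k=m&(T[...,2]>=z0)&(T[...,2]<z0+.01); print(round(z0,3),k.sum(), (np.percentile(T[k],[2,50,98],axis=0)*1000).round(0).tolist() if k.sum() else '')
for rr in range(230,380,12):
    print(rr,[ (round(float(T[rr,c,0]*1000)),round(float(T[rr,c,2]*1000))) for c in (240,248,254,260,268)])
E
```

```text
16.9 [0.5585664  0.05671085 0.02554424] [0.00112948 0.77076601 0.63711539 0.00156778] [-1.98516359  0.80775503 13.99371483]
blk [0.54960752 0.08152032 0.0488379 ] [ 4.91041849e-04  1.07035797e-03 -9.99999307e-01] ((547.0164184570312, 51.88791275024414), (120.35516357421875, 43.77143859863281), 82.09645080566406) [0.03018513 0.0480477  0.04863396 0.0491471  0.04987803]
-0.06 562 [[-5.0, -14.0, -60.0], [10.0, -1.0, -54.0], [11.0, 12.0, -50.0]]
-0.05 546 [[5.0, -15.0, -50.0], [7.0, -2.0, -45.0], [11.0, 12.0, -40.0]]
-0.04 465 [[6.0, -14.0, -40.0], [10.0, -2.0, -36.0], [11.0, 12.0, -30.0]]
-0.03 3893 [[-19.0, -30.0, -25.0], [14.0, -15.0, -23.0], [29.0, 10.0, -22.0]]
-0.02 0 
-0.01 0 
0.0 1947 [[-28.0, 13.0, 6.0], [5.0, 22.0, 7.0], [29.0, 30.0, 8.0]]
0.01 0 
230 [(10, -23), (10, -22), (11, -23), (10, -22), (11, -23)]
242 [(3, -24), (10, -37), (10, -37), (10, -37), (3, -23)]
254 [(6, -42), (10, -49), (11, -50), (10, -49), (10, -49)]
266 [(11, -60), (10, -59), (10, -58), (10, -58), (10, -59)]
278 [(11, -69), (11, -69), (5, -61), (11, -70), (10, -68)]
290 [(11, -77), (9, -74), (-1, -60), (6, -70), (12, -78)]
302 [(16, -90), (1, -71), (-8, -61), (0, -70), (16, -89)]
314 [(16, -95), (-6, -71), (-48, -23), (-5, -71), (14, -93)]
326 [(12, -96), (-8, -75), (-57, -23), (-11, -72), (10, -94)]
338 [(8, -97), (9, -98), (10, -99), (10, -98), (8, -97)]
350 [(11, -104), (10, -103), (11, -104), (11, -104), (10, -104)]
362 [(9, -106), (9, -107), (10, -108), (11, -108), (10, -107)]
374 [(10, -111), (11, -112), (11, -111), (10, -111), (10, -111)]
```

The fingers rode up and shut above the block (wrist view: fingers at (640,260) on its top; block turned ~2.7°). The open fingers stood too high; lift, half-open, and regrasp lower.

>>> send_rows:
  deltas:
    - [[0, 0, 3, 0, 0, 0], [0, 0, 6, 0, 0, 0], [0, 0, 6, 0, 0, 0]]

```text
clock: 17.3
tcp_pos: [0.5597, 0.0565, 0.0872]
orientation: [0.002, 0.771, 0.637, 0.002]
wrist_force: [1.5, 0.2, 0.3]
finger_gap: 0.0003
```

>>> send_rows:
  deltas:
    - [[0, 0, 0, 0, 0, 0], [0, 0, 0, 0, 0, 0], [0, 0, 0, 0, 0, 0], [0, 0, 0, 0, 0, 0]]
  jaw: 0.38

```text
clock: 17.7
tcp_pos: [0.5561, 0.0565, 0.082]
orientation: [-0.001, 0.771, 0.637, -0.001]
wrist_force: [0.4, -0.0, 0.4]
finger_gap: 0.0578
```

```bash
cat > blk.py <<'E'
from h import *
import sys
s=get_state();p=read_camera('wrist'); W=cloud(p,s); print(s['clock'],s['tcp_pos'],s['wrist_force'],s['finger_gap'])
save(p,sys.argv[1]+'.png')
q=s['orientation']; Rt=Ro.from_quat([q[1],q[2],q[3],q[0]]).as_matrix(); T=(W-s['tcp_pos'])@Rt
for r in silhouettes(p,'block')[:1]:
    m=r['mask']&(p['z_map']>0); A=W[m]; top=A[abs(A[:,2]-.0488)<.003]
    rc=cv2.minAreaRect(top[:,:2].astype(np.float32)*1000); print('blk',r['conf'],rc,top[:,2].mean())
    B=cv2.boxPoints(rc); B=B[np.argsort(-B[:,1])]; e=B[:2].mean(0)
    a=np.radians(rc[2] if rc[1][0]>rc[1][1] else rc[2]+90); 
    if np.sin(a)<0:a+=np.pi
    d=np.array([np.cos(a),np.sin(a)]); c=e-115*d; print('yaw',np.degrees(a)-90,'mid',c,'grasp pt 60',c+60*d,'75',c+75*d)
m=(p['z_map']>0)&(abs(T[...,1])<.06)&(T[...,2]<.012)&(T[...,2]>-.06)&(abs(T[...,0])<.02)&(W[...,2]>.052)
for sg in (1,-1):
    k=m&(T[...,1]*sg>0)
    if k.sum():
        print('finger',sg,k.sum(),(np.percentile(T[k],[2,50,98],axis=0)*1000).round(1).tolist())
E
python3 blk.py r4
```

```text
17.7 [0.55612713 0.05653307 0.08200104] [ 0.41334714 -0.01566239  0.44598838] 0.05779840475148744
blk 0.67 ((543.4230346679688, 24.611732482910156), (175.36590576171875, 44.29903793334961), 82.18937683105469) 0.048619094844780816
yaw -7.8106231689453125 mid [539.71069598  -2.4518819 ] grasp pt 60 [547.86465181  56.99147773] 75 [549.90314077  71.85231764]
finger 1 1257 [[-10.6, 27.4, -59.5], [6.2, 28.4, -47.6], [10.6, 40.8, -30.0]]
finger -1 1209 [[-10.6, -43.1, -59.4], [6.2, -31.1, -47.4], [10.6, -29.9, -29.9]]
```

View pics/r4.png

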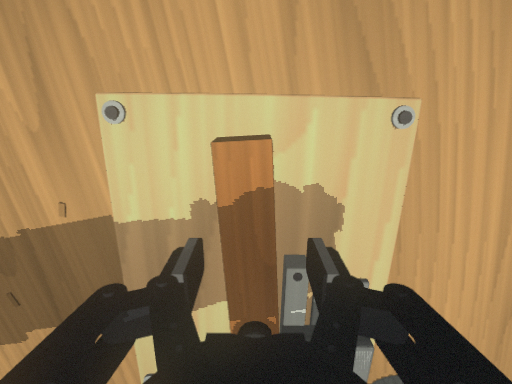

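```bash
python3 - <<'E'
from h import *
s=get_state();p=read_camera('wrist'); W=cloud(p,s)
q=s['orientation']; Rt=Ro.from_quat([q[1],q[2],q[3],q[0]]).as_matrix(); T=(W-s['tcp_pos'])@Rt
for sg in (1,-1):
    k=(p['z_map']>0)&(T[...,1]*sg>.025)&(T[...,1]*sg<.045)&(abs(T[...,0])<.012)&(W[...,2]>.025)&(T[...,2]>-.06)
    h=np.histogram(T[k][:,2]*1000,np.arange(-60,60,4)); print(sg,list(zip(h[1].astype(int),h[0])))
E
```

```text
1 [(np.int64(-60), np.int64(217)), (np.int64(-56), np.int64(195)), (np.int64(-52), np.int64(193)), (np.int64(-48), np.int64(175)), (np.int64(-44), np.int64(164)), (np.int64(-40), np.int64(146)), (np.int64(-36), np.int64(107)), (np.int64(-32), np.int64(55)), (np.int64(-28), np.int64(1)), (np.int64(-24), np.int64(0)), (np.int64(-20), np.int64(0)), (np.int64(-16), np.int64(0)), (np.int64(-12), np.int64(0)), (np.int64(-8), np.int64(0)), (np.int64(-4), np.int64(0)), (np.int64(0), np.int64(0)), (np.int64(4), np.int64(0)), (np.int64(8), np.int64(0)), (np.int64(12), np.int64(0)), (np.int64(16), np.int64(0)), (np.int64(20), np.int64(0)), (np.int64(24), np.int64(0)), (np.int64(28), np.int64(0)), (np.int64(32), np.int64(0)), (np.int64(36), np.int64(0)), (np.int64(40), np.int64(0)), (np.int64(44), np.int64(0)), (np.int64(48), np.int64(0)), (np.int64(52), np.int64(0))]
-1 [(np.int64(-60), np.int64(215)), (np.int64(-56), np.int64(192)), (np.int64(-52), np.int64(177)), (np.int64(-48), np.int64(168)), (np.int64(-44), np.int64(160)), (np.int64(-40), np.int64(143)), (np.int64(-36), np.int64(114)), (np.int64(-32), np.int64(56)), (np.int64(-28), np.int64(0)), (np.int64(-24), np.int64(0)), (np.int64(-20), np.int64(0)), (np.int64(-16), np.int64(0)), (np.int64(-12), np.int64(0)), (np.int64(-8), np.int64(0)), (np.int64(-4), np.int64(0)), (np.int64(0), np.int64(0)), (np.int64(4), np.int64(0)), (np.int64(8), np.int64(0)), (np.int64(12), np.int64(0)), (np.int64(16), np.int64(0)), (np.int64(20), np.int64(0)), (np.int64(24), np.int64(0)), (np.int64(28), np.int64(1)), (np.int64(32), np.int64(209)), (np.int64(36), np.int64(0)), (np.int64(40), np.int64(0)), (np.int64(44), np.int64(0)), (np.int64(48), np.int64(0)), (np.int64(52), np.int64(0))]
```

Depth data shows the finger ends really sit ~28 mm behind the reported TCP at this opening, so I must go lower.

>>> send_rows:
  deltas:
    - [[-0.8, 0.05, 0, 0, 0, 3], [-0.8, 0.05, -2, 0, 0, 3], [-0.8, 0.05, -5, 0, 0, 3], [-0.8, 0.05, -7, 0, 0, 3], [-0.8, 0.05, -8, 0, 0, 3], [-0.8, 0.05, -8, 0, 0, 3]]

```text
clock: 18.45
tcp_pos: [0.5477, 0.057, 0.0017]
orientation: [-0.001, 0.754, 0.657, -0.001]
wrist_force: [-0.6, -1.1, 0.6]
finger_gap: 0.0588
```

```bash
python3 st.py; python3 blk.py r5
```

```text
18.45 [0.5477 0.057  0.0017] yaw -7.9 F [-0.62 -1.09  0.55] T [-0.069  0.024 -0.017] q [-0.042  0.419 -0.341  0.814 -0.     1.666] tau6 -0.0 0.0587872731533651
18.45 [0.5476953  0.05703628 0.00173984] [-0.61793163 -1.08683846  0.55396581] 0.0587872731533651
blk 0.97 ((548.6754150390625, 62.82722473144531), (98.1769790649414, 44.3984375), 82.22461700439453) 0.04867187731685323
yaw -7.775382995605469 mid [539.75825231  -2.47829553] grasp pt 60 [547.87564555  56.970068  ] 75 [549.90499386  71.83215889]
finger 1 509 [[-10.3, 27.9, -59.9], [6.5, 29.3, -55.6], [10.5, 41.4, -50.7]]
finger -1 480 [[-10.3, -43.9, -59.7], [6.4, -32.3, -55.3], [10.6, -30.4, -50.4]]
```

View pics/r5.png

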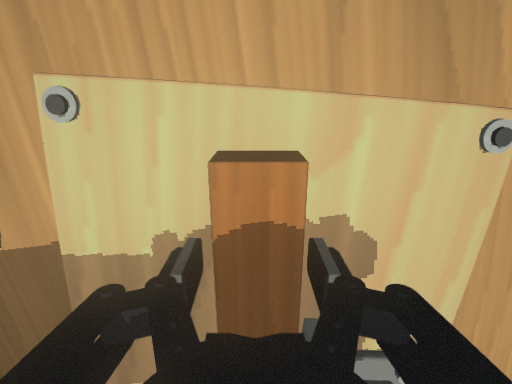

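Fingers straddle the block evenly (200 and 310 vs block 210–303). Lower 3 mm and close.

>>> send_rows:
  deltas:
    - [[0, 0, -0.3, 0, 0, 0], [0, 0, -0.3, 0, 0, 0]]

```text
clock: 18.75
tcp_pos: [0.5497, 0.057, 0.0009]
orientation: [0.001, 0.754, 0.657, 0.001]
wrist_force: [-0.5, -0.3, -0.6]
finger_gap: 0.0589
```

>>> send_rows:
  deltas:
    - [[0, 0, 0, 0, 0, 0], [0, 0, 0, 0, 0, 0], [0, 0, 0, 0, 0, 0], [0, 0, 0, 0, 0, 0]]
  jaw: -1
  force: 25

```text
clock: 19.15
tcp_pos: [0.5495, 0.057, 0.0008]
orientation: [0.0, 0.754, 0.657, 0.0]
wrist_force: [-0.9, 0.2, 6.0]
finger_gap: 0.0438
```

```bash
python3 tq.py; python3 st.py
```

```text
19.15 F [-0.95  0.17  5.98] T [-0.015  0.277 -0.02 ] -0.009 1.666
19.2 F [-0.58 -0.37  6.17] T [0.041 0.23  0.005] -0.0093 1.666
19.25 F [-0.51 -0.18  5.5 ] T [-0.023  0.278 -0.067] -0.0093 1.666
19.3 F [-1.5   0.32  5.36] T [ 0.019  0.194 -0.017] -0.0093 1.666
19.35 F [-0.7  -0.22  5.53] T [ 0.062  0.23  -0.037] -0.0094 1.666
19.4 F [-0.79 -0.42  5.47] T [ 0.073  0.248 -0.03 ] -0.0094 1.666
19.4 [0.5495 0.057  0.0009] yaw -7.9 F [-0.79 -0.42  5.47] T [ 0.073  0.248 -0.03 ] q [-0.042  0.42  -0.342  0.807  0.     1.666] tau6 -0.0094 0.04338962652601139
```

>>> send_rows:
  deltas:
    - [[0, 0, 0.1, 0, 0, 0], [0, 0, 0.1, 0, 0, 0]]

```text
clock: 19.6
tcp_pos: [0.5488, 0.057, 0.0009]
orientation: [-0.0, 0.754, 0.657, -0.0]
wrist_force: [0.2, 0.2, 2.4]
finger_gap: 0.0432
```

>>> send_rows:
  deltas:
    - [[0.02, 0.12, 0, 0, 0, 0], [0.035, 0.24, 0, 0, 0, 0], [0.05, 0.36, 0, 0, 0, 0], [0.07, 0.48, 0, 0, 0, 0], [0.08, 0.6, 0, 0, 0, 0]]

```text
clock: 20.1
tcp_pos: [0.5496, 0.0632, 0.001]
orientation: [-0.0, 0.754, 0.657, -0.0]
wrist_force: [-0.0, -0.1, -1.4]
finger_gap: 0.0434
```

```bash
python3 tq.py; python3 st.py
```

```text
20.1 F [-0.03 -0.1  -1.38] T [-0.047  0.001 -0.039] -0.0278 1.6772
20.15 F [-0.19 -0.5  -2.16] T [-0.012 -0.008 -0.048] -0.0227 1.6772
20.2 F [ 0.01  0.16 -2.41] T [ 0.055  0.043 -0.042] -0.013 1.6771
20.25 F [-0.24  0.43 -1.36] T [ 0.126 -0.016  0.011] -0.016 1.677
20.3 F [-0.47 -0.15 -1.24] T [ 0.087 -0.013 -0.03 ] -0.0167 1.677
20.35 F [-0.63  0.31 -2.01] T [ 0.119  0.005 -0.018] -0.015 1.677
20.35 [0.5497 0.0632 0.0011] yaw -7.8 F [-0.63  0.31 -2.01] T [ 0.119  0.005 -0.018] q [-0.031  0.422 -0.338  0.811  0.     1.677] tau6 -0.015 0.04352570723857299
```

No drag: tip isn't touching yet. Put the block down, go back to the driver and turn further.

>>> send_rows:
  deltas:
    - [[0, 0, -0.15, 0, 0, 0], [0, 0, -0.15, 0, 0, 0]]

```text
clock: 20.55
tcp_pos: [0.5498, 0.0632, 0.0009]
orientation: [0.0, 0.754, 0.657, 0.0]
wrist_force: [-4.1, -0.5, 8.4]
finger_gap: 0.0436
```

>>> send_rows:
  deltas:
    - [[0, 0, 0, 0, 0, 0], [0, 0, 0, 0, 0, 0], [0, 0, 0, 0, 0, 0], [0, 0, 4, 0, 0, 0], [0, 0, 9, 0, 0, 0], [0, 0, 14, 0, 0, 8], [0, 0, 19, 0, 0, 16], [0, 0, 24, 0, 0, 24], [0, 0, 28, 0, 0, 32]]
  jaw: 0.4

```text
clock: 21.45
tcp_pos: [0.5501, 0.0629, 0.2829]
orientation: [0.001, 0.541, 0.841, 0.001]
wrist_force: [1.0, -0.3, 0.2]
finger_gap: 0.0602
```

```bash
python3 st.py
```

```text
21.45 [0.5501 0.0629 0.2829] yaw 24.5 F [ 1.01 -0.26  0.19] T [-0.02  -0.041  0.044] q [-0.031  0.26   0.154  1.462  0.     1.113] tau6 1.4597 0.06024409338927454
```

>>> send_rows:
  deltas:
    - [[-0.5, -3, 0, 0, 0, 8], [-1, -6, 0, 0, 0, 16], [-1.5, -9, 0, 0, 0, 24], [-1.9, -12.3, 0, 0, 0, 32], [-1.9, -12.3, 0, 0, 0, 40], [-1.9, -12.3, 0, 0, 0, 48], [-1.9, -12.3, 0, 0, 0, 53], [-1.9, -12.3, 0, 0, 0, 53], [-1.9, -12.3, 0, 0, 0, 53]]
  jaw: 0.5

```text
clock: 22.35
tcp_pos: [0.5308, -0.06, 0.2795]
orientation: [-0.0, 0.113, 0.994, 0.0]
wrist_force: [-0.2, -0.4, -1.2]
finger_gap: 0.0639
```

```bash
python3 st.py; cat > dtop.py <<'E'
from h import *
import sys
s=get_state();p=read_camera('wrist'); save(p,sys.argv[1]+'.png')
W=cloud(p,s); q=s['orientation']; Rt=Ro.from_quat([q[1],q[2],q[3],q[0]]).as_matrix()
k=(p['z_map']>0)&(abs(W[...,0]-.531)<.03)&(abs(W[...,1]+.0605)<.03)&(W[...,2]>.232)&(W[...,2]<.255)
rc=cv2.minAreaRect(W[k][:,:2].astype(np.float32)*1000); print(k.sum(),np.percentile(W[k][:,2],[50,90]),rc)
c=np.array([rc[0][0]/1000,rc[0][1]/1000,s['tcp_pos'][2]]); print('shift world mm',(c-s['tcp_pos'])*1000,'tool',((c-s['tcp_pos'])@Rt*1000).round(1))
T=(W[k]-s['tcp_pos'])@Rt; print('in tool',cv2.minAreaRect(T[:,:2].astype(np.float32)*1000))
E
python3 dtop.py d1
```

```text
22.35 [ 0.5308 -0.06    0.2795] yaw 77.0 F [-0.17 -0.42 -1.19] T [-0.073 -0.034  0.007] q [-0.263  0.224  0.098  1.446  0.    -0.036] tau6 -0.0498 0.0639180727047359
1147 [0.24133649 0.2424672 ] ((531.2385864257812, -60.274192810058594), (31.644588470458984, 23.557533264160156), 78.18803405761719)
shift world mm [ 0.43792591 -0.2541581   0.        ] tool [-0.5 -0.1 -0. ]
in tool ((-0.4919424057006836, -0.15352439880371094), (31.645137786865234, 23.556188583374023), 88.82391357421875)
```

View pics/d1.png

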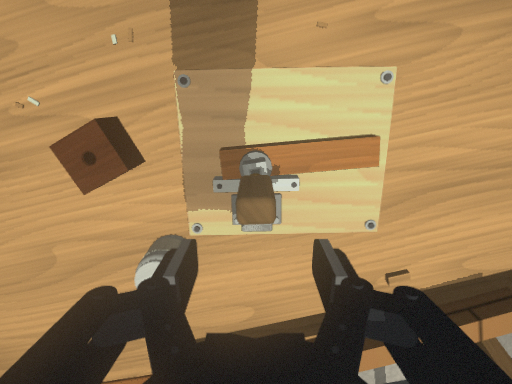

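>>> send_rows:
  deltas:
    - [[0.04, -0.03, -3.5, 0, 0, 0], [0.04, -0.03, -7, 0, 0, 0], [0.04, -0.03, -10, 0, 0, 0], [0.04, -0.03, -10.9, 0, 0, 0], [0.04, -0.03, -10.9, 0, 0, 0]]

```text
clock: 22.9
tcp_pos: [0.5302, -0.0599, 0.1696]
orientation: [-0.001, 0.112, 0.994, 0.0]
wrist_force: [0.9, 1.0, 1.0]
finger_gap: 0.0638
```

>>> send_rows:
  deltas:
    - [[0, 0, 0, 0, 0, 0], [0, 0, 0, 0, 0, 0], [0, 0, 0, 0, 0, 0], [0, 0, 0, 0, 0, 0]]
  jaw: -1
  force: 40

```text
clock: 23.3
tcp_pos: [0.5325, -0.0605, 0.1725]
orientation: [0.002, 0.112, 0.994, -0.0]
wrist_force: [-0.4, -0.1, 6.6]
finger_gap: 0.0317
```

```bash
python3 st.py
```

```text
23.3 [ 0.5325 -0.0605  0.1725] yaw 77.1 F [-0.39 -0.09  6.65] T [ 0.225 -0.011  0.017] q [-2.630e-01  2.480e-01 -1.320e-01  1.188e+00  1.000e-03 -3.900e-02] tau6 0.017 0.03173565035535792
```

>>> send_rows:
  deltas:
    - [[0, 0, 0.1, 0, 0, 0], [0, 0, 0.1, 0, 0, -8], [0, 0, 0.08, 0, 0, -16], [0, 0, 0.06, 0, 0, -24], [0, 0, 0.05, 0, 0, -32], [0, 0, 0.04, 0, 0, -38], [0, 0, 0.04, 0, 0, -38], [0, 0, 0.04, 0, 0, -38]]

```text
clock: 24.1
tcp_pos: [0.5322, -0.0603, 0.172]
orientation: [0.001, 0.428, 0.904, 0.001]
wrist_force: [1.2, 2.3, 5.5]
finger_gap: 0.0314
```

```bash
python3 tq.py; python3 st.py; sed -i 's/zs=.1205/zs=.1185/' al.py; python3 al.py h10
```

```text
24.1 F [1.19 2.33 5.48] T [ 0.491 -0.557  0.016] 0.0504 0.6219
24.15 F [1.54 2.28 5.6 ] T [ 0.53  -0.569  0.002] -0.0303 0.6221
24.2 F [1.94 1.77 5.82] T [ 0.485 -0.535 -0.021] -0.0147 0.6222
24.25 F [1.6  1.18 5.08] T [ 0.533 -0.512  0.026] -0.0083 0.6222
24.3 F [1.05 1.93 5.71] T [ 0.519 -0.552 -0.045] -0.0069 0.6222
24.35 F [1.98 2.21 4.31] T [ 0.521 -0.506  0.018] -0.0066 0.6223
24.35 [ 0.5322 -0.0602  0.172 ] yaw 39.3 F [1.98 2.21 4.31] T [ 0.521 -0.506  0.018] q [-2.630e-01  2.490e-01 -1.320e-01  1.188e+00  1.000e-03  6.220e-01] tau6 -0.0066 0.03179013789886971
24.35 [ 0.5321951  -0.06023865  0.17197084] [1.13533588e-03 4.28370484e-01 9.03602270e-01 6.13546376e-04] [1.97509794 2.20637788 4.30588518] [ 0.52061966 -0.50621075  0.01803976]
shank 451 [[-6.5, -11.3, 52.5], [5.0, 1.4, 54.8], [11.3, 11.4, 58.2]]
head tool frame 638 0.11722403010471395 ((2.031834602355957, -0.841404914855957), (28.036409378051758, 25.115005493164062), 82.1323471069336)
215 171
```

View pics/h10.png

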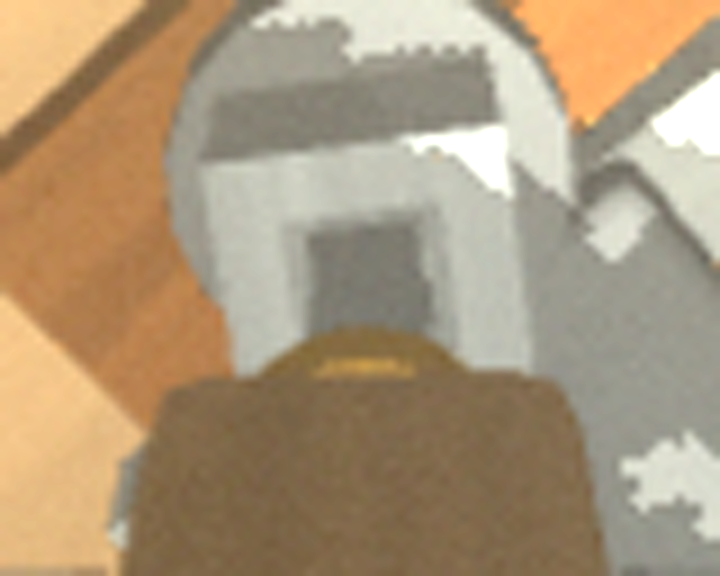

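Screw now ≈2.5 mm down. Release and pull-test again.

>>> send_rows:
  deltas:
    - [[0, 0, 0, 0, 0, 0], [0, 0, 0, 0, 0, 0], [0, 0, 0, 0, 0, 0], [0, 0, 4, 0, 0, 0], [0, 0, 8, 0, 0, 0], [0, 0, 10, 0, 0, 0], [0.6, 3, 10, 0, 0, -8], [1.2, 6.5, 10, 0, 0, -16], [1.7, 10, 10, 0, 0, -24], [1.7, 12, 7, 0, 0, -32], [1.7, 12, 3, 0, 0, -40], [1.7, 12, 0, 0, 0, -47]]
  jaw: 0.4

```text
clock: 25.6
tcp_pos: [0.5472, 0.0606, 0.1687]
orientation: [-0.0, 0.755, 0.656, -0.001]
wrist_force: [-0.0, 0.3, -0.3]
finger_gap: 0.0596
```

>>> send_rows:
  deltas:
    - [[0, 0, -4, 0, 0, 0], [0, 0, -8, 0, 0, 0], [0, 0, -10, 0, 0, 0], [0, 0, -10, 0, 0, 0]]

```text
clock: 26.0
tcp_pos: [0.5446, 0.0597, 0.0672]
orientation: [-0.003, 0.754, 0.657, -0.003]
wrist_force: [-0.7, -0.3, 0.7]
finger_gap: 0.0595
```

```bash
python3 st.py; python3 blk.py r6
```

```text
26.0 [0.5446 0.0597 0.0672] yaw -7.8 F [-0.74 -0.3   0.73] T [-0.003  0.009 -0.068] q [-0.037  0.352 -0.26   0.967 -0.     1.67 ] tau6 -0.0013 0.05951039469442396
26.0 [0.5446365  0.05965988 0.0672294 ] [-0.73646984 -0.30148608  0.72890801] 0.05951039469442396
blk 0.66 ((544.51953125, 34.58019256591797), (167.55416870117188, 44.38248825073242), 82.13264465332031) 0.04863748264377394
yaw -7.8673553466796875 mid [540.24571842   3.65115779] grasp pt 60 [548.45852889  63.08641453] 75 [550.5117315   77.94522872]
finger 1 1257 [[-10.8, 28.3, -59.5], [6.2, 29.2, -47.6], [10.6, 41.8, -30.1]]
finger -1 1218 [[-10.8, -44.2, -59.6], [6.3, -32.1, -47.5], [10.6, -30.9, -30.0]]
```

View pics/r6.png

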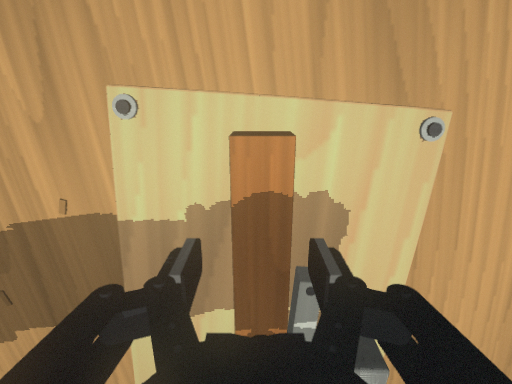

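>>> send_rows:
  deltas:
    - [[0.38, 0.34, -2, 0, 0, 0], [0.38, 0.34, -5, 0, 0, 0], [0.38, 0.34, -6.6, 0, 0, 0], [0.38, 0.34, -6.6, 0, 0, 0]]

```text
clock: 26.5
tcp_pos: [0.5515, 0.063, 0.0047]
orientation: [-0.0, 0.754, 0.657, -0.001]
wrist_force: [-0.5, -0.7, -0.1]
finger_gap: 0.0598
```

>>> send_rows:
  deltas:
    - [[0, 0, 0, 0, 0, 0], [0, 0, 0, 0, 0, 0], [0, 0, 0, 0, 0, 0], [0, 0, 0, 0, 0, 0]]
  jaw: -1
  force: 25

```text
clock: 26.9
tcp_pos: [0.5532, 0.0631, 0.007]
orientation: [0.001, 0.754, 0.657, 0.001]
wrist_force: [-1.5, 0.6, 7.3]
finger_gap: 0.0434
```

```bash
python3 tq.py; python3 st.py
```

```text
26.9 F [-1.5   0.64  7.28] T [ 0.106  0.587 -0.271] -0.1855 1.6774
26.95 F [-1.47  0.17  7.  ] T [ 0.128  0.545 -0.235] -0.1856 1.6775
27.0 F [-1.65  1.17  6.83] T [ 0.081  0.521 -0.152] -0.1856 1.6775
27.05 F [-1.68  0.27  5.76] T [ 0.146  0.597 -0.209] -0.1856 1.6774
27.1 F [-1.59  0.64  7.46] T [ 0.103  0.631 -0.157] -0.1856 1.6775
27.15 F [-2.86  0.81  5.51] T [ 0.121  0.571 -0.221] -0.1856 1.6774
27.15 [0.5532 0.0631 0.007 ] yaw -7.9 F [-2.86  0.81  5.51] T [ 0.121  0.571 -0.221] q [-0.031  0.419 -0.326  0.823  0.     1.677] tau6 -0.1856 0.043369604634585786
```

>>> send_rows:
  deltas:
    - [[-0.1, 0, 0.15, 0, 0, 0], [-0.1, 0, 0.15, 0, 0, 0]]

```text
clock: 27.35
tcp_pos: [0.5525, 0.0632, 0.0074]
orientation: [0.001, 0.754, 0.657, 0.001]
wrist_force: [2.8, 0.9, -1.7]
finger_gap: 0.0433
```

```bash
python3 tq.py
```

```text
27.35 F [ 2.78  0.93 -1.71] T [ 0.284 -0.453  0.318] 0.2849 1.6766
27.4 F [ 2.62  1.   -2.89] T [ 0.109 -0.46   0.26 ] 0.3177 1.6766
27.45 F [2.88 1.39 0.76] T [ 0.175 -0.43   0.232] 0.2443 1.6768
27.5 F [2.67 0.61 1.04] T [ 0.195 -0.475  0.273] 0.2691 1.6769
27.55 F [2.97 0.07 1.2 ] T [ 0.206 -0.504  0.267] 0.2847 1.677
27.6 F [2.71 1.82 0.69] T [ 0.193 -0.633  0.254] 0.2922 1.677
```

>>> send_rows:
  deltas:
    - [[-0.015, -0.1, 0, 0, 0, 0], [-0.03, -0.2, 0, 0, 0, 0], [-0.04, -0.3, 0, 0, 0, 0], [-0.055, -0.4, 0, 0, 0, 0], [-0.07, -0.5, 0, 0, 0, 0]]

```text
clock: 28.1
tcp_pos: [0.5504, 0.0591, 0.007]
orientation: [-0.001, 0.754, 0.657, 0.001]
wrist_force: [1.3, 5.5, 4.3]
finger_gap: 0.0434
```

```bash
python3 tq.py; python3 st.py
```

```text
28.1 F [1.31 5.5  4.34] T [ 1.122 -0.346  0.03 ] 0.0719 1.6682
28.15 F [0.75 4.36 4.92] T [ 1.024 -0.316  0.085] 0.0634 1.6681
28.2 F [0.84 5.18 3.84] T [ 0.989 -0.318  0.062] 0.066 1.6682
28.25 F [1.56 4.99 3.87] T [ 0.934 -0.297  0.044] 0.0692 1.6683
28.3 F [2.15 5.39 4.08] T [ 0.969 -0.32   0.047] 0.0665 1.6682
28.35 F [1.39 5.4  4.17] T [ 0.953 -0.349  0.041] 0.065 1.6682
28.35 [0.5504 0.0589 0.007 ] yaw -7.8 F [1.39 5.4  4.17] T [ 0.953 -0.349  0.041] q [-0.039  0.415 -0.332  0.823  0.002  1.668] tau6 0.065 0.0433543434981054
```

>>> send_rows:
  deltas:
    - [[-0.02, -0.1, 0.06, 0, 0, 0], [-0.03, -0.2, 0.12, 0, 0, 0], [-0.04, -0.3, 0.12, 0, 0, 0], [-0.055, -0.4, 0.12, 0, 0, 0], [-0.07, -0.5, 0.12, 0, 0, 0]]

```text
clock: 28.85
tcp_pos: [0.5487, 0.053, 0.0072]
orientation: [-0.001, 0.754, 0.657, -0.001]
wrist_force: [-0.6, 3.0, -1.4]
finger_gap: 0.0435
```

```bash
python3 tq.py; python3 st.py
```

```text
28.85 F [-0.63  2.99 -1.37] T [ 0.531 -0.055 -0.04 ] -0.0219 1.6589
28.9 F [-0.33  1.73 -1.66] T [ 0.441  0.017 -0.023] -0.0698 1.6588
28.95 F [-1.09  1.36 -2.63] T [ 0.435  0.088 -0.06 ] -0.1015 1.659
29.0 F [-0.07  0.87 -2.55] T [ 0.301  0.111 -0.127] -0.1109 1.6591
29.05 F [ 0.02  0.55 -2.57] T [ 0.285  0.078 -0.155] -0.1281 1.6591
29.1 F [-1.14  0.87 -2.44] T [ 0.281  0.168 -0.169] -0.1462 1.6591
29.1 [0.5489 0.0528 0.0074] yaw -7.9 F [-1.14  0.87 -2.44] T [ 0.281  0.168 -0.169] q [-4.900e-02  4.130e-01 -3.340e-01  8.250e-01 -1.000e-03  1.659e+00] tau6 -0.1462 0.043342658896155496
```

Drag now ≈3–5 N (tip force ≈1.2–1.5 N by the friction figures): contact made, too light. About 18° more is needed.

>>> send_rows:
  deltas:
    - [[0, 0, -0.2, 0, 0, 0]]

```text
clock: 29.2
tcp_pos: [0.5491, 0.0528, 0.0069]
orientation: [0.0, 0.754, 0.657, -0.0]
wrist_force: [-10.8, 1.2, 24.7]
finger_gap: 0.0437
```

>>> send_rows:
  deltas:
    - [[0, 0, 0, 0, 0, 0], [0, 0, 0, 0, 0, 0], [0, 0, 0, 0, 0, 0], [0, 0, 5, 0, 0, 0], [0, 0, 10, 0, 0, 8], [0, 0, 15, 0, 0, 16], [0, 0, 20, 0, 0, 24], [0, 0, 25, 0, 0, 32], [0, -1, 27.4, 0, 0, 40], [-0.5, -5, 27.4, 0, 0, 48], [-1.1, -9, 27.4, 0, 0, 48], [-1.7, -11.3, 27.4, 0, 0, 48]]
  jaw: 0.5

```text
clock: 30.4
tcp_pos: [0.5327, -0.0623, 0.28]
orientation: [0.001, 0.422, 0.907, -0.0]
wrist_force: [-0.0, -0.1, 0.6]
finger_gap: 0.064
```

>>> send_rows:
  deltas:
    - [[0, 0, 0, 0, 0, 0], [0, 0, 0, 0, 0, 0]]

```text
clock: 30.6
tcp_pos: [0.5326, -0.0603, 0.2797]
orientation: [0.0, 0.422, 0.907, 0.0]
wrist_force: [0.7, -0.0, -0.6]
finger_gap: 0.064
```

```bash
python3 st.py; python3 dtop.py d2; python3 - <<'E'
from h import *
s=get_state();p=read_camera('wrist'); W=cloud(p,s)
r=silhouettes(p,'block')[0]; m=r['mask']&(p['z_map']>0)&(abs(W[...,2]-.0488)<.003); print(cv2.minAreaRect(W[m][:,:2].astype(np.float32)*1000),W[m][:,2].mean())
E
```

```text
30.6 [ 0.5326 -0.0603  0.2797] yaw 40.1 F [ 0.71 -0.   -0.6 ] T [ 0.011 -0.069  0.006] q [-0.263  0.227  0.103  1.447  0.     0.609] tau6 -0.0254 0.06404569881738406
1132 [0.2406763 0.2418636] ((531.359619140625, -59.93524932861328), (31.57733726501465, 23.306406021118164), 40.359718322753906)
shift world mm [-1.2627344   0.38091114  0.        ] tool [ 1.1 -0.7 -0. ]
in tool ((1.1028881072998047, -0.7357158660888672), (31.57733917236328, 23.30624008178711), 89.69840240478516)
((538.2821655273438, -7.183845520019531), (230.3899383544922, 44.94915008544922), 81.02073669433594) 0.04876414241641015
```

View pics/d2.png

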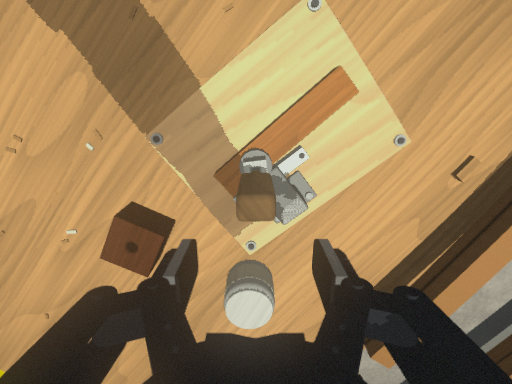

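>>> send_rows:
  deltas:
    - [[-0.12, 0.03, -3.5, 0, 0, 0], [-0.12, 0.03, -7, 0, 0, 0], [-0.12, 0.03, -10, 0, 0, 0], [-0.12, 0.03, -10.9, 0, 0, 0], [-0.12, 0.03, -10.9, 0, 0, 0]]

```text
clock: 31.25
tcp_pos: [0.5306, -0.0585, 0.1697]
orientation: [-0.001, 0.421, 0.907, -0.0]
wrist_force: [0.1, -0.1, -0.0]
finger_gap: 0.064
```

>>> send_rows:
  deltas:
    - [[0, 0, 0, 0, 0, 0], [0, 0, 0, 0, 0, 0], [0, 0, 0, 0, 0, 0], [0, 0, 0.1, 0, 0, 0], [0, 0, 0.1, 0, 0, -7], [0, 0, 0.09, 0, 0, -14], [0, 0, 0.07, 0, 0, -19], [0, 0, 0.07, 0, 0, -19], [0, 0, 0.07, 0, 0, -19]]
  jaw: -1
  force: 40

```text
clock: 32.15
tcp_pos: [0.5326, -0.0598, 0.1725]
orientation: [0.001, 0.565, 0.825, 0.001]
wrist_force: [2.4, 0.6, 4.1]
finger_gap: 0.0319
```

```bash
python3 st.py; sed -i 's/zs=.1185/zs=.1175/' al.py; python3 al.py h11
```

```text
32.15 [ 0.5326 -0.0598  0.1725] yaw 21.3 F [2.35 0.63 4.09] T [ 0.254 -0.74   0.011] q [-2.620e-01  2.490e-01 -1.310e-01  1.188e+00  1.000e-03  9.380e-01] tau6 0.0541 0.031931395622936246
32.15 [ 0.53262598 -0.05977503  0.17246927] [1.32482281e-03 5.64531448e-01 8.25410167e-01 7.37684705e-04] [2.35479726 0.62982629 4.09028842] [ 0.25433341 -0.74035416  0.01051473]
shank 460 [[-6.6, -11.3, 52.1], [4.7, 1.3, 55.6], [11.4, 11.4, 58.3]]
head tool frame 651 0.11689397041281391 ((2.010120391845703, -1.3245534896850586), (27.863059997558594, 24.206809997558594), 82.31501770019531)
215 171
```

View pics/h11.png

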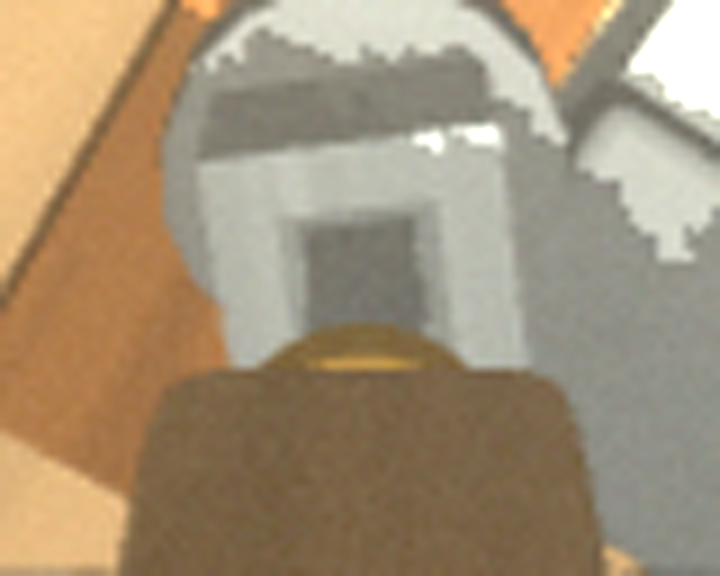

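Head turned a further 18° (0.30 mm). Pull-test once more, sliding +y.

>>> send_rows:
  deltas:
    - [[0, 0, 0, 0, 0, 0], [0, 0, 0, 0, 0, 0], [0, 0, 0, 0, 0, 0], [0, 0, 4, 0, 0, 0], [0, 0, 8, 0, 0, 0], [0, 0, 10, 0, 0, 0], [0.4, 3, 10, 0, 0, -8], [0.8, 6.5, 10, 0, 0, -16], [1.3, 9, 10, 0, 0, -24], [1.6, 11.2, 7, 0, 0, -30], [1.6, 11.2, 3, 0, 0, -30], [1.6, 11.2, -1, 0, 0, -30]]
  jaw: 0.4

```text
clock: 33.4
tcp_pos: [0.5473, 0.0533, 0.1603]
orientation: [0.0, 0.759, 0.651, 0.0]
wrist_force: [-0.1, -0.1, -0.4]
finger_gap: 0.0597
```

>>> send_rows:
  deltas:
    - [[0, 0, -4, 0, 0, 0], [0, 0, -8, 0, 0, 0], [0, 0, -9.5, 0, 0, 0], [0, 0, -9.5, 0, 0, 0], [0, 0, -9.5, 0, 0, 0]]

```text
clock: 33.9
tcp_pos: [0.5472, 0.0523, 0.0666]
orientation: [-0.0, 0.76, 0.65, -0.0]
wrist_force: [-0.9, -0.3, 1.0]
finger_gap: 0.0599
```

```bash
python3 st.py; python3 blk.py r7
```

```text
33.9 [0.5472 0.0523 0.0666] yaw -8.9 F [-0.86 -0.29  1.05] T [-0.033  0.012  0.046] q [-0.051  0.35  -0.265  0.957 -0.     1.675] tau6 -0.0017 0.059880937758875784
33.9 [0.54724951 0.05234494 0.06655483] [-0.85515911 -0.29246002  1.0489288 ] 0.059880937758875784
blk 0.97 ((543.41259765625, 27.002548217773438), (161.28347778320312, 44.299076080322266), 80.99081420898438) 0.04859446359841363
yaw -9.009185791015625 mid [538.03235402  -6.9318442 ] grasp pt 60 [547.42792271  52.32795068] 75 [549.77681488  67.1428994 ]
finger 1 1251 [[-10.6, 28.4, -59.4], [6.2, 29.3, -47.7], [10.6, 41.7, -30.2]]
finger -1 1213 [[-10.8, -44.3, -59.4], [6.2, -32.2, -47.4], [10.5, -30.9, -30.2]]
```

View pics/r7.png

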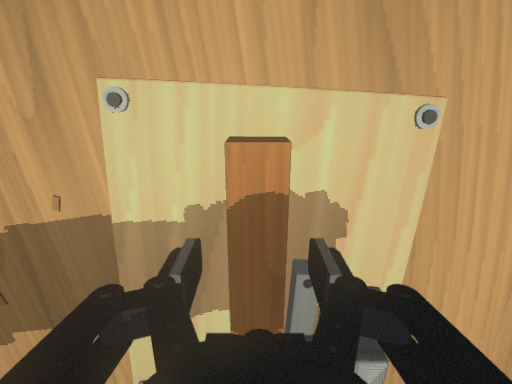

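>>> send_rows:
  deltas:
    - [[0, 0, -3, 0, 0, 0], [0, 0, -5.5, 0, 0, 0], [0, 0, -6.3, 0, 0, 0], [0, 0, -6.3, 0, 0, 0], [0, 0, -6.3, 0, 0, 0]]

```text
clock: 34.5
tcp_pos: [0.5486, 0.0523, 0.0049]
orientation: [0.001, 0.76, 0.65, 0.001]
wrist_force: [-1.0, 0.5, -0.4]
finger_gap: 0.0595
```

>>> send_rows:
  deltas:
    - [[0, 0, 0, 0, 0, 0], [0, 0, 0, 0, 0, 0], [0, 0, 0, 0, 0, 0], [0, 0, 0, 0, 0, 0]]
  jaw: -1
  force: 25

```text
clock: 34.9
tcp_pos: [0.549, 0.0523, 0.0051]
orientation: [0.001, 0.76, 0.65, 0.001]
wrist_force: [-0.1, 0.2, 6.1]
finger_gap: 0.043
```

```bash
python3 tq.py; python3 st.py
```

```text
34.9 F [-0.07  0.23  6.12] T [-0.028  0.188 -0.119] -0.0808 1.675
34.95 F [-0.35 -0.3   5.15] T [ 0.032  0.152 -0.088] -0.0807 1.675
35.0 F [0.38 0.1  6.07] T [ 0.021  0.169 -0.075] -0.0807 1.6749
35.05 F [-0.39  0.33  6.61] T [ 0.02   0.14  -0.053] -0.0806 1.675
35.1 F [-0.56  0.69  6.09] T [ 0.027  0.114 -0.118] -0.0806 1.6749
35.15 F [0.81 0.34 6.99] T [-0.023  0.149 -0.111] -0.0805 1.6749
35.15 [0.549  0.0523 0.0052] yaw -8.9 F [0.81 0.34 6.99] T [-0.023  0.149 -0.111] q [-0.051  0.412 -0.343  0.813 -0.     1.675] tau6 -0.0805 0.043244759754248296
```

>>> send_rows:
  deltas:
    - [[0, 0, 0.15, 0, 0, 0], [0, 0, 0.15, 0, 0, 0], [0.01, 0.1, 0.15, 0, 0, 0], [0.03, 0.2, 0.15, 0, 0, 0], [0.05, 0.3, 0.15, 0, 0, 0], [0.06, 0.4, 0.15, 0, 0, 0]]

```text
clock: 35.75
tcp_pos: [0.5483, 0.0543, 0.0052]
orientation: [0.002, 0.76, 0.65, -0.001]
wrist_force: [1.0, -7.8, 0.5]
finger_gap: 0.0432
```

```bash
python3 tq.py; python3 st.py
```

```text
35.75 F [ 0.99 -7.79  0.51] T [-1.445 -0.332  0.117] 0.0792 1.6825
35.8 F [ 0.78 -7.91  1.16] T [-1.343 -0.408  0.152] 0.0944 1.6827
35.85 F [ 1.18 -8.14  0.74] T [-1.27  -0.421  0.103] 0.0974 1.6826
35.9 F [ 0.49 -6.42  0.24] T [-1.331 -0.356  0.168] 0.0977 1.6826
35.95 F [ 0.57 -6.73  0.52] T [-1.284 -0.403  0.097] 0.1015 1.6826
36.0 F [ 0.45 -6.51  1.4 ] T [-1.341 -0.391  0.107] 0.1034 1.6826
36.0 [0.5483 0.0544 0.0052] yaw -9.0 F [ 0.45 -6.51  1.4 ] T [-1.341 -0.391  0.107] q [-0.045  0.413 -0.34   0.817 -0.004  1.683] tau6 0.1034 0.04365230154869531
```

>>> send_rows:
  deltas:
    - [[0.02, 0.1, 0, 0, 0, 0], [0.03, 0.2, 0, 0, 0, 0], [0.05, 0.3, 0, 0, 0, 0], [0.06, 0.4, 0, 0, 0, 0], [0.08, 0.5, 0, 0, 0, 0]]

```text
clock: 36.5
tcp_pos: [0.5485, 0.0589, 0.0052]
orientation: [0.002, 0.76, 0.649, -0.002]
wrist_force: [-1.1, -9.1, 2.8]
finger_gap: 0.0434
```

```bash
python3 tq.py; python3 st.py
```

```text
36.5 F [-1.08 -9.13  2.79] T [-1.709 -0.028 -0.053] -0.0668 1.6921
36.55 F [-0.77 -8.84  2.35] T [-1.608 -0.097 -0.042] -0.0591 1.6922
36.6 F [-0.51 -9.07  2.33] T [-1.546 -0.066 -0.079] -0.0625 1.6921
36.65 F [-0.87 -8.45  2.19] T [-1.508 -0.156 -0.068] -0.0642 1.6921
36.7 F [-0.19 -8.48  1.91] T [-1.539 -0.112 -0.064] -0.0612 1.6921
36.75 F [-0.37 -9.21  1.25] T [-1.535 -0.115 -0.061] -0.0597 1.6921
36.75 [0.5484 0.059  0.0052] yaw -9.0 F [-0.37 -9.21  1.25] T [-1.535 -0.115 -0.061] q [-0.036  0.415 -0.337  0.819 -0.005  1.692] tau6 -0.0597 0.04328300028788603
```

Pull ≈9.1 N with ~2.5 N of my own down-press, i.e. ≈7.6 N corrected. Second check, sliding back.

>>> send_rows:
  deltas:
    - [[0, 0, 0.05, 0, 0, 0], [-0.02, -0.15, 0.05, 0, 0, 0], [-0.045, -0.3, 0.05, 0, 0, 0], [-0.07, -0.45, 0.05, 0, 0, 0], [-0.09, -0.6, 0.05, 0, 0, 0], [-0.11, -0.7, 0.05, 0, 0, 0]]

```text
clock: 37.35
tcp_pos: [0.5473, 0.0566, 0.0053]
orientation: [-0.002, 0.759, 0.651, 0.001]
wrist_force: [1.4, 7.4, -1.2]
finger_gap: 0.0433
```

```bash
python3 tq.py; python3 st.py
```

```text
37.35 F [ 1.38  7.43 -1.17] T [ 1.254 -0.364  0.055] 0.0778 1.6785
37.4 F [ 1.47  7.11 -0.59] T [ 1.143 -0.304  0.091] 0.069 1.6784
37.45 F [ 0.94  6.75 -0.67] T [ 1.132 -0.244  0.053] 0.0624 1.6785
37.5 F [ 0.06  6.61 -1.34] T [ 1.109 -0.31   0.051] 0.0669 1.6785
37.55 F [ 0.66  5.13 -1.33] T [ 1.098 -0.326  0.039] 0.0645 1.6785
37.6 F [ 1.34  6.42 -0.79] T [ 1.136 -0.281  0.082] 0.0626 1.6786
37.6 [0.5473 0.0564 0.0053] yaw -8.8 F [ 1.34  6.42 -0.79] T [ 1.136 -0.281  0.082] q [-0.045  0.412 -0.341  0.818  0.004  1.679] tau6 0.0626 0.0435856909285133
```

Corrected ≈8 N again — set right. Release and withdraw.

>>> send_rows:
  deltas:
    - [[0, 0.1, -0.05, 0, 0, 0]]

```text
clock: 37.7
tcp_pos: [0.5473, 0.0564, 0.0052]
orientation: [-0.001, 0.759, 0.651, 0.0]
wrist_force: [-2.4, 1.7, 6.7]
finger_gap: 0.0436
```

>>> send_rows:
  deltas:
    - [[0, 0, 0, 0, 0, 0], [0, 0, 0, 0, 0, 0], [0, 0, 0, 0, 0, 0], [0, 0, 0, 0, 0, 0], [0, 0, 3, 0, 0, 0], [0, 0, 7, 0, 0, 0], [0, 1, 12, 0, 0, 0], [0, 3, 17, 0, 0, 0], [0, 5, 20, 0, 0, 0], [0, 5, 20, 0, 0, 0]]
  jaw: 0.5

```text
clock: 38.7
tcp_pos: [0.5507, 0.1073, 0.211]
orientation: [0.003, 0.759, 0.651, 0.004]
wrist_force: [0.5, -0.2, 0.7]
finger_gap: 0.0643
```

```bash
python3 st.py; python3 - <<'E'
from h import *
a=[]
for n in ['side','wrist','top']:
    s=get_state();p=read_camera(n); W=cloud(p,s); a.append(p['img'])
    for th in ['block','driver_grip','mallet','tin']:
        for r in silhouettes(p,th)[:1]:
            m=r['mask']&(p['z_map']>0); q=W[m]; print(n,th,round(r['conf'],2),np.round(r['box']),np.percentile(q,[3,50,97],axis=0).round(3).tolist())
            if th=='block':
                t=q[abs(q[:,2]-.0488)<.003]; 
                if len(t)>50: print(cv2.minAreaRect(t[:,:2].astype(np.float32)*1000))
cv2.imwrite('pics/f.png',np.hstack([cv2.resize(a[0][150:300,180:360],(480,400)),cv2.resize(a[1],(320,400))])[...,::-1])
E
```

```text
38.7 [0.5507 0.1073 0.211 ] yaw -8.7 F [ 0.48 -0.16  0.72] T [-0.002  0.078  0.008] q [4.900e-02 2.760e-01 1.000e-03 1.285e+00 1.000e-03 1.772e+00] tau6 0.2189 0.06431097591487465
side block 0.94 [260. 230.  40.  50.] [[0.501, -0.119, 0.022], [0.526, -0.041, 0.046], [0.562, 0.097, 0.05]]
((536.0811157226562, -5.9962921142578125), (229.43484497070312, 43.81166458129883), 81.69450378417969)
side driver_grip 0.83 [264. 194.  16.  39.] [[0.516, -0.078, 0.119], [0.529, -0.07, 0.199], [0.548, -0.053, 0.24]]
side mallet 0.67 [176. 166.  72.  38.] [[0.316, 0.376, 0.007], [0.488, 0.434, 0.059], [0.557, 0.514, 0.096]]
side tin 0.84 [341. 255.  31.  43.] [[0.634, -0.287, 0.009], [0.658, -0.265, 0.071], [0.702, -0.217, 0.088]]
wrist block 0.76 [262. 244.  40. 158.] [[0.509, -0.058, 0.036], [0.542, 0.039, 0.049], [0.569, 0.11, 0.05]]
((536.6758422851562, -1.893035888671875), (228.42276000976562, 44.145660400390625), 81.05653381347656)
wrist driver_grip 0.44 [266. 328.  15.  14.] [[0.527, -0.061, 0.115], [0.532, -0.056, 0.122], [0.538, -0.054, 0.132]]
wrist mallet 0.48 [379. 362.  44.  44.] [[0.654, -0.222, 0.022], [0.68, -0.206, 0.065], [0.707, -0.201, 0.085]]
wrist tin 0.82 [380. 362.  46.  43.] [[0.653, -0.222, 0.022], [0.681, -0.206, 0.065], [0.708, -0.201, 0.085]]
top block 0.8 [281. 202.  78.  26.] [[0.508, -0.111, 0.036], [0.537, -0.001, 0.048], [0.566, 0.077, 0.051]]
((536.6495361328125, -17.17938995361328), (200.30662536621094, 43.96807861328125), 81.35546112060547)
top driver_grip 0.66 [306. 199.  17.  16.] [[0.52, -0.069, 0.182], [0.533, -0.053, 0.239], [0.546, -0.043, 0.242]]
top mallet 0.89 [ 82. 242.  47. 110.] [[0.316, 0.426, 0.048], [0.49, 0.477, 0.092], [0.566, 0.522, 0.097]]
top tin 0.97 [366. 150.  43.  35.] [[0.635, -0.274, 0.01], [0.668, -0.233, 0.083], [0.707, -0.202, 0.087]]
```

View pics/f.png

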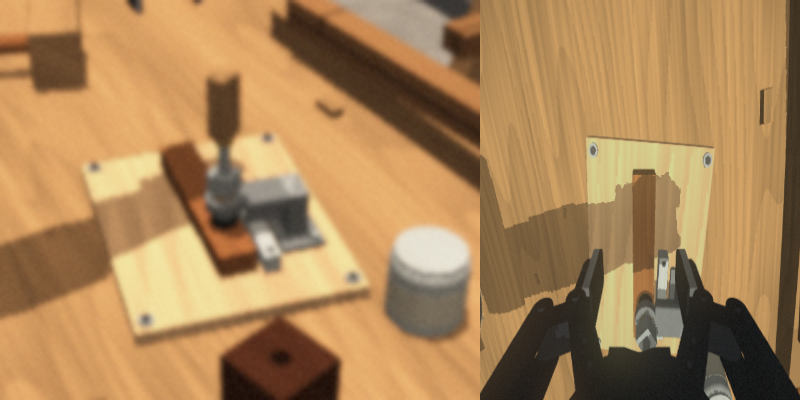

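The driver stands upright in the screw (side crop (222,120)), with the block flat beneath the tip. The mallet and tin haven't moved, and the gripper is clear.

```bash
python3 -c "
from workcell import *
print(hand_in())"
```

```text
the job is handed in; nothing more can be done
None
```

The stop screw is set, and I handed the job in at about 39 s. The driver is standing in the screw and the block is held beneath the tip. No verdict came back.

**What I did:** I took the driver from its stand, seated it in the socket on the second try (the first landed on the rim), and turned the screw down about 168°, roughly 2.8 mm. I did this in stages, pulling on the block after each to feel the drag.

**Final drag:** I slid the block both ways along the fence.

| Direction | Measured pull | Less the gripper's own push or lift |
|---|---|---|
| +y | 9.1 N | about 7.6 N |
| −y | 7.4 N | about 8 N |

From the friction figures given, that puts the tip force at about 4.2–4.5 N. This is an estimate, not a direct reading.

**Last checks:**
- **Driver:** it stands upright, with its shank about 15 mm down the socket.
- **Block:** it lies flat with the tip about 58 mm from its centre, towards the −y end. It is turned about 2° from its starting angle.
- **Mallet and tin:** neither has moved by more than the cameras can tell (a few mm).
- **Gripper:** it touches nothing.

**What went wrong or disagreed:**
- **First block grasp:** the fingers rode up and shut on top of the block, turning it about 3°. The finger ends sat some 23–28 mm behind the reported TCP, contrary to the description.
- **Torque readings:** the wrist torque was too noisy to show when the tip touched, so I set the screw by the pull tests alone.

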